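# Knock out the jammed turning blanks

### The job

Swivel the dust hood so that its mouth faces the middle of the drilling block's outfeed shelf and tilt it 30 degrees down. Then, with the drift bar held in the gripper, push every jammed blank right out of its bore on the shelf side, working from the opposite side; do not pull or push a blank with the fingers while it is jammed. Lay all the blanks in the wooden crate and the drift bar back on the rubber mat, leave the hood as you set it, and do not disturb the glue jar, the sanding block or the mug.

Things in the scene. Friction and masses are not known exactly. Their poses are not given: they have to be found in the camera images.
- block: Fixed dark wooden block, origin on the table under the bored part: 270 mm (x) by 90 mm (y -45 to +45), 66 mm high. Three square bores along y, 34 mm wide, at x = -85, 0, +85 mm; floors 20 mm up; a 20 mm slot over each shows a blank inside. Outfeed shelf, flush with the bore floors, from y = -45 to -170 mm. The drift goes in from the +y side, free down to the table.
- shelf_mid (a point): Middle of the outfeed shelf's top, at (0, -105, 20) mm in the block's frame: what the hood must face.
- bore0 (a point): Centre of the bore at x = -85 mm of the block, at mid depth, 36 mm above the table; its axes are the block's. blank0, if present, starts in it.
- bore1 (a point): Centre of the bore at x = 0 mm of the block, at mid depth, 36 mm above the table; its axes are the block's. blank1, if present, starts in it.
- bore2 (a point): Centre of the bore at x = 85 mm of the block, at mid depth, 36 mm above the table; its axes are the block's. blank2, if present, starts in it.
- blank0: Pale square wooden blank, 32 x 32 mm, 80 mm long (its y), 50 to 100 g; origin at its centre. Starts wholly inside its 90 mm bore, ends recessed 2 to 8 mm, jammed by side friction (9 to 18 N to move; free once its tail is past mid bore). Two or three blanks are present; an absent one gives None from the start.
- blank1: Pale square wooden blank, 32 x 32 mm, 80 mm long (its y), 50 to 100 g; origin at its centre. Starts wholly inside its 90 mm bore, ends recessed 2 to 8 mm, jammed by side friction (9 to 18 N to move; free once its tail is past mid bore). Two or three blanks are present; an absent one gives None from the start.
- blank2: Pale square wooden blank, 32 x 32 mm, 80 mm long (its y), 50 to 100 g; origin at its centre. Starts wholly inside its 90 mm bore, ends recessed 2 to 8 mm, jammed by side friction (9 to 18 N to move; free once its tail is past mid bore). Two or three blanks are present; an absent one gives None from the start.
- drift: Loose aluminium drift bar, 230 mm, 220 to 370 g, on the mat: square handle 28 x 28 mm, 100 mm long (x -75 to +25 mm), then round nose 14 mm thick, 130 mm long, tip at x = +155 mm (+x points to the tip). Origin: underside of the handle, below the balance point; centre line 14 mm above.
- drift_mid (a point): Point on the drift's centre line, 14 mm above its origin.
- mat: Fixed black rubber mat, 300 mm (its x) x 130 mm x 4 mm thick; origin under its centre.
- crate: Fixed open wooden crate, 140 mm (its x) x 230 mm (its y), 45 mm high, walls and floor 5 mm; origin under its centre.
- hood_post: Fixed steel post of the dust hood, foot 100 mm across; origin on the table. Its yaw is the hood's zero swivel direction.
- hood_pivot (a point): Where the hood's swivel (vertical) and tilt (level) axes cross, 170 mm above the table on the post.
- hood_swivel (a joint): Swivel of the hood, rad, -1.5 to 1.5, counter-clockwise from above; at 0 the mouth points along the post's +x. Stays where it is left (friction 0.3 N m).
- hood_tilt (a joint): Tilt of the hood, rad, -0.5 to 1.0; 0 is level, positive tips the mouth down (30 degrees = 0.524). Stays where it is left (friction 0.6 N m).
- hood_mouth (a point): Centre of the mouth of the black plastic hood (110 mm wide, about 100 mm high), 130 mm from the pivot; its x axis points straight out of the mouth, z up out of the hood's top.
- hood_ball (a point): Centre of the black ball handle, 28 mm across, on a stem over the hood: 100 mm forward and 100 mm up from the pivot in the hood's own frame. Pinched and moved about the pivot it sets swivel and tilt together.
- glue: Bystander: white jar of glue, 70 mm across, 90 mm high; origin under it.
- sander: Bystander: cork sanding block, 100 x 60 x 30 mm; origin under it.
- mug: Bystander: white mug, 80 mm across, 90 mm high; origin under it.

How it is judged:
On the way, in this order (a step that is already met when the one before it is completed fails the run):
1. the hood's mouth faces the middle of the outfeed shelf and is tilted 30 degrees down (y of shelf_mid in the frame of hood_mouth between -0.035 and 0.035 m and x of shelf_mid in the frame of hood_mouth above 0 m and value of joint hood_tilt between 0.42 and 0.63 rad), for 0.3 s.
2. every blank is clear of its bore (distance between blank0 and bore0 above 0.084 m and distance between blank1 and bore1 above 0.084 m and distance between blank2 and bore2 above 0.084 m), for 0.2 s.
At the end, for the whole second after the job is handed in: Every present blank lies at rest in the crate (its centre inside the walls), the drift lies flat and still on the mat (its balance point over it), the hood's mouth axis passes within 35 mm sideways of the middle of the outfeed shelf and its tilt is 0.42 to 0.63 rad (30 degrees, about 6 either way) (all of step 1 and x of blank0 in the frame of crate between -0.065 and 0.065 m and y of blank0 in the frame of crate between -0.11 and 0.11 m and z of each of blank0, blank1, blank2 in the frame of crate below 0.06 m and linear speed of each of blank0, blank1, blank2, drift below 0.03 m/s and x of blank1 in the frame of crate between -0.065 and 0.065 m and y of blank1 in the frame of crate between -0.11 and 0.11 m and x of blank2 in the frame of crate between -0.065 and 0.065 m and y of blank2 in the frame of crate between -0.11 and 0.11 m and x of drift_mid in the frame of mat between -0.14 and 0.14 m and y of drift_mid in the frame of mat between -0.06 and 0.06 m and z of drift_mid in the frame of mat below 0.028 m); the robot touches nothing.
It fails at once if a blank is pushed with the drift while the hood is not set ((contact force between drift and blank0 above 3 N or contact force between drift and blank1 above 3 N or contact force between drift and blank2 above 3 N) and not (y of shelf_mid in the frame of hood_mouth between -0.035 and 0.035 m and x of shelf_mid in the frame of hood_mouth above 0 m and value of joint hood_tilt between 0.42 and 0.63 rad)).
It fails at once if a blank is pulled or pushed with the fingers while it is still in its bore ((contact force between the fingers and blank0 above 2 N and distance between blank0 and bore0 below 0.05 m) or (contact force between the fingers and blank1 above 2 N and distance between blank1 and bore1 below 0.05 m) or (contact force between the fingers and blank2 above 2 N and distance between blank2 and bore2 below 0.05 m)).
It fails at once if a blank is pushed backwards, away from the shelf, while in its bore ((y of blank0 in the frame of bore0 above 0.02 m and distance between blank0 and bore0 below 0.1 m) or (y of blank1 in the frame of bore1 above 0.02 m and distance between blank1 and bore1 below 0.1 m) or (y of blank2 in the frame of bore2 above 0.02 m and distance between blank2 and bore2 below 0.1 m)).
It fails at once if a bystander is moved by more than 40 mm or tipped (distance of any of glue, sander, mug from where it was at the start of the episode above 0.04 m or angle between any of glue, sander, mug's own z axis and vertical above 0.5 rad).
Of blank0, blank1, blank2 only 2 to 3 are there at a start; the rules pass over those that are not, and their reading is None.
At some moment in a run one of drift may be knocked a few centimetres aside while the robot is not near it.
Once in a run the grip may slacken for a moment while it holds something.
It also fails if it takes over 210 s, if anything falls off the work surface, if the arm or the gripper's body presses on something with over 40 N, if the wrist force passes 120 N, or if a joint passes its speed limit or range.

### The arm

A 7-joint arm with a two-finger parallel gripper is mounted at the origin on the work surface. World frame = base frame: x ahead of the robot, y to its left, z up, the work surface at z = 0. Lengths are in m, angles in rad, forces in N, time in s.
With the tool pointing down it reaches from about 0.425 to 0.875 m from the base axis. Payload 4.7 kg.
Tool frame: the origin (TCP) lies between the finger pads; the fingertips stand 14 mm ahead of it and the grasp point (between the pads) lies 5 mm behind it; z points along the fingers, y is the line along which they close (so a half turn about z gives the same grasp; the last joint's range is limited). The gripper opens to 87 mm and grips with 3 to 60 N. Pads are 19 mm wide; open, the fingers measure 117 mm over their backs; the gripper's body (75 mm by 190 mm) begins 51 mm behind the grasp point.
Start: joints at [-1.213, 0.321, -0.07, 1.45, 0.023, 1.371, -0.057], TCP at [0.219, 0.612, 0.237] pointing down, gripper open.
Joint ranges: [-2.86, 2.86], [-0.3, 2.09], [-1.38, 1.24], [0.06, 2.45], [-1.56, 4.7], [0.09, 2.05], [-2.69, 2.69]. Speed limits (rad/s): [2.57, 2.57, 3.14, 3.14, 3.14, 3.14, 3.14].

### API

Orientations are given as a rotation vector (axis times angle).
In Python, from bench import get_state, get_image, camera_params, close_job gives the robot as it stands. The module is installed in compiled form; this text tells all that it offers.
- The arm moves only by the tool arm_command, never from a script. Its argument "motion" is a list of rows, each a list of 5 numbers: the finger opening in mm, from 0 to 87, then the shift along the tool's x, y, z in mm, then the turn about the tool's z in degrees. In form: [[gripper, x, y, z, spin], ...]. A call has 1 to 5 rows; each row is the pose to reach, as a shift and turn from the pose commanded when the call began, along the tool's axes at that moment; what a row does not reach only later rows make up. A row lasts 1/12 s, in which the tool goes at most 41.7 mm and 7.16 degrees, less where a joint would pass 70% of its speed; a pose out of reach is approached as far as the arm can. A call with a gripper value outside its range is refused whole. The fingers move at their own pace and stop on an object; "newtons" is the grip in N (left out, the last holds). Time passes only in rows, so rows that repeat a pose let the fingers close. It gives the time, the measured TCP pose, the force, the opening and the grip force at its end, in the units of the state.
- get_state(): the state, without advancing time (a new reading comes with each control period).
- get_image(name): name is "side" or "top" or "wrist"; returns (picture, depth): 384x512x3 uint8, red, green, blue; 384x512 float32, m along the optical axis (not along the pixel's ray), 0 where there is no reading.
- camera_params(name): a dict with "intrinsics" (3x3 intrinsics, pixels), "extrinsics" (4x4, takes a point from camera to world coordinates). Camera axes: x right, y down, z forward; pixel columns grow to the right and rows downward; lengths in m; the calibration is good to about 2 mm. A picture is of the moment at which its call begins: read the wrist's pose just before it. camera_params takes no time and is no camera call; for the wrist camera it gives the pose at the moment of the call.
- close_job(): hands the job in; it is judged then, once.
The state is a dict: "time": time; "joint_positions": joint angles; "qd": joint speeds; "joint_torque": joint torques, N m; "position": TCP position; "tool_rot": TCP orientation; "ft_force": force on the tool from outside, world axes, zero at the start; "torque": the same for the moment, N m; "grip_width": opening from 0.0 (shut) to 1.0 (fully open); "grip_force": force on a finger pad.
Only numpy, scipy, OpenCV 4.12 (cv2) and the standard library are available. Lean on these libraries where they do the work, as an engineer would, in place of code of your own. Each camera call takes 0.05 s, during which the arm holds its last target. There are 200 camera calls.

## Working session

There is one attempt and no reset: what is moved stays moved. The work goes in short steps, Python scripts to look and compute and a tool call to move; the robot and the scene stay as the last step left them, time stands still between calls to the robot, and variables do not carry over. Pictures are saved under pics/ and viewed, at most 14 in all, crops included, and the job is handed in when it is done.

Besides the shell and the picture viewer there is one more tool, called after "Call:" by a JSON object that holds its "fn" and its "kwargs". arm_command: Moves the arm, as the interface text tells. Its arguments: {"type":"object","properties":{"motion":{"type":"array"},"newtons":{"type":"number"}},"required":["motion"]}

```bash
mkdir -p pics; cat > h.py <<'E'
import numpy as np, cv2
from bench import *
from scipy.spatial.transform import Rotation as R
def snap(n,f=None):
    p=camera_params(n); im,d=get_image(n)
    if f: cv2.imwrite(f'pics/{f}.png',im[:,:,::-1])
    return im,d,p['intrinsics'],p['extrinsics']
def cloud(d,K,E):
    v,u=np.mgrid[:384,:512]; P=np.stack([(u-K[0,2])/K[0,0]*d,(v-K[1,2])/K[1,1]*d,d],-1)
    return P@E[:3,:3].T+E[:3,3]
E
python3 - <<'E'
from h import *
s=get_state(); print({k:np.round(v,3) for k,v in s.items()}); 
for n in('top','side'):
    im,d,K,E=snap(n,n+'0'); np.savez(n+'0',im=im,d=d,K=K,E=E); print(K,E.round(3))
im=[cv2.imread(f'pics/{n}0.png') for n in('top','side')]
E
```

```text
{'time': np.float64(0.0), 'joint_positions': array([-1.213,  0.322, -0.07 ,  1.452,  0.023,  1.371, -0.057]), 'qd': array([-0.002,  0.   , -0.001,  0.001, -0.002,  0.001,  0.   ]), 'joint_torque': array([ 0.0000e+00, -4.9130e+01, -4.0400e-01, -3.1252e+01, -6.4000e-02,
        4.4000e-02,  0.0000e+00]), 'position': array([0.219, 0.611, 0.235]), 'tool_rot': array([-5.370e-01, -3.095e+00,  3.000e-03]), 'ft_force': array([ 0.636, -0.25 , -0.37 ]), 'torque': array([-0.01 ,  0.016,  0.062]), 'grip_force': np.float64(0.0), 'grip_width': np.float64(0.999)}
[[387.53273937   0.         254.14149872]
 [  0.         387.53273937 192.31598585]
 [  0.           0.           1.        ]] [[ 0.003 -0.989  0.145  0.372]
 [-1.    -0.005 -0.01   0.003]
 [ 0.011 -0.145 -0.989  1.224]
 [ 0.     0.     0.     1.   ]]
[[380.74072767   0.         262.13696559]
 [  0.         380.74072767 193.65507649]
 [  0.           0.           1.        ]] [[-0.979 -0.121  0.162  0.36 ]
 [-0.202  0.592 -0.78   0.764]
 [-0.001 -0.797 -0.604  0.749]
 [ 0.     0.     0.     1.   ]]
```

View pics/top0.png

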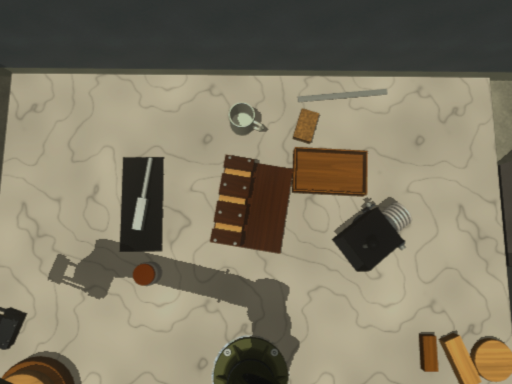

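View pics/side0.png

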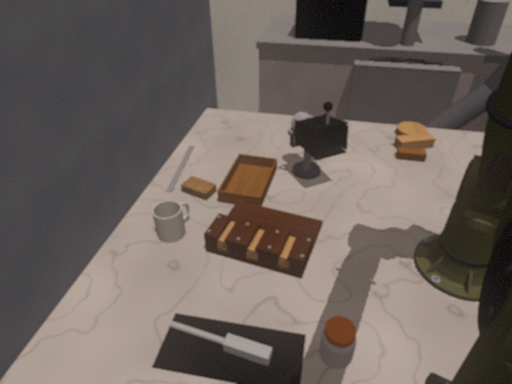

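Top view: block (250,205) with three filled bores and shelf to its right, drift on the mat (142,205), crate (330,172), hood (370,235), mug (243,118), sander (306,125), glue (146,273). Side view: ball handle at (328,106), post foot at (307,170).

```bash
cat > m.py <<'E'
from h import *
def ray(u,v,K,E,z):
    r=E[:3,:3]@np.array([(u-K[0,2])/K[0,0],(v-K[1,2])/K[1,1],1]); t=(z-E[2,3])/r[2]; return (E[:3,3]+t*r).round(4)
def load(n): a=np.load(n+'.npz'); return a['im'],a['d'],a['K'],a['E']
if __name__=='__main__':
    im,d,K,E=load('top0'); P=cloud(d,K,E); 
    for nm,u,v in [('table',200,330),('blockbar',235,215),('shelf',270,205),('crate',330,172),('hoodtop',370,235),('handle',139,215),('mat',130,180),('nose',148,170),('glue',146,273),('sand',306,125),('mug',240,118)]: print(nm,P[v,u].round(3))
    hsv=cv2.cvtColor(im,cv2.COLOR_RGB2HSV)
    print([hsv[v,u] for u,v in [(270,205),(237,172),(139,215),(130,180),(200,330),(370,235)]])
    g=im.max(2)
    def rect(m,box,nm):
        mm=np.zeros_like(m,np.uint8); x0,y0,x1,y1=box; mm[y0:y1,x0:x1]=m[y0:y1,x0:x1]
        c=max(cv2.findContours(mm,0,2)[0],key=cv2.contourArea); r=cv2.boxPoints(cv2.minAreaRect(c)); print(nm,r.round(1).tolist()); return r
    zb=P[...,2]
    r=rect((zb>.052)&(zb<.08),(205,145,275,260),'blocktop'); print([ray(*p,K,E,.066) for p in r])
    r=rect((zb>.012)&(zb<.03),(240,150,300,262),'shelf'); print([ray(*p,K,E,.02) for p in r])
    r=rect((g<50),(110,150,170,256),'mat'); print([ray(*p,K,E,.004) for p in r])
    r=rect((g>90),(125,190,155,235),'handle'); print([ray(*p,K,E,.032) for p in r])
    r=rect((g>90),(125,158,160,250),'drift'); print([ray(*p,K,E,.025) for p in r])
    r=rect((zb>.02)&(zb<.06),(292,140,372,200),'crate'); print([ray(*p,K,E,.045) for p in r])
    m=(zb>.15)&(zb<.32); m[:,:320]=0;m[:,420:]=0; m[:190]=0;m[280:]=0; q=P[m]; print('hood',len(q),q.min(0),q.max(0))
    im,d,K,E=load('side0'); S=cloud(d,K,E); 
    for v in range(98,176,4): print(v,[tuple(S[v,u].round(3)) for u in (307,328)])
    t=cv2.resize(im[80:190,270:370],None,fx=5,fy=5,interpolation=2); a=load('top0')[0]; t2=cv2.resize(a[190:280,320:420],None,fx=4,fy=4,interpolation=2)
    c=np.zeros((550,900,3),np.uint8); c[:550,:500]=t; c[:360,500:900]=t2; cv2.imwrite('pics/hood.png',c[:,:800,::-1])
E
python3 m.py
```

```text
table [0.129 0.153 0.001]
blockbar [0.472 0.048 0.072]
shelf [ 0.508 -0.059  0.022]
crate [ 0.618 -0.253  0.005]
hoodtop [ 0.409 -0.307  0.221]
handle [0.474 0.344 0.033]
mat [0.589 0.387 0.003]
nose [0.618 0.326 0.021]
glue [0.303 0.299 0.094]
sand [ 0.764 -0.174  0.034]
mug [ 0.798  0.038 -0.001]
[array([ 12, 181,  62], dtype=uint8), array([ 17, 163, 182], dtype=uint8), array([ 36,  26, 186], dtype=uint8), array([26, 50, 36], dtype=uint8), array([ 23,  53, 170], dtype=uint8), array([18, 49, 26], dtype=uint8)]
blocktop [[209.6999969482422, 241.8000030517578], [224.6999969482422, 153.8000030517578], [254.60000610351562, 159.0], [239.5, 246.89999389648438]]
[array([0.393 , 0.1224, 0.066 ]), array([0.6604, 0.0816, 0.066 ]), array([ 0.6449, -0.0098,  0.066 ]), array([0.3783, 0.0339, 0.066 ])]
shelf [[237.6999969482422, 246.5], [252.8000030517578, 154.39999389648438], [295.1000061035156, 161.3000030517578], [279.8999938964844, 253.39999389648438]]
[array([0.3798, 0.0407, 0.02  ]), array([ 0.6706, -0.0047,  0.02  ]), array([ 0.6488, -0.1393,  0.02  ]), array([ 0.3591, -0.0892,  0.02  ])]

[... 3011 characters left out ...]
9), np.float64(0.079)), (np.float64(0.366), np.float64(-0.26), np.float64(0.14))]
158 [(np.float64(0.435), np.float64(-0.354), np.float64(0.06)), (np.float64(0.365), np.float64(-0.468), np.float64(-0.0))]
162 [(np.float64(0.434), np.float64(-0.352), np.float64(0.045)), (np.float64(0.363), np.float64(-0.44), np.float64(-0.001))]
166 [(np.float64(0.433), np.float64(-0.353), np.float64(0.028)), (np.float64(0.362), np.float64(-0.41), np.float64(0.001))]
170 [(np.float64(0.431), np.float64(-0.35), np.float64(0.014)), (np.float64(0.36), np.float64(-0.386), np.float64(0.0))]
174 [(np.float64(0.429), np.float64(-0.329), np.float64(0.011)), (np.float64(0.358), np.float64(-0.362), np.float64(-0.001))]
```

View pics/hood.png

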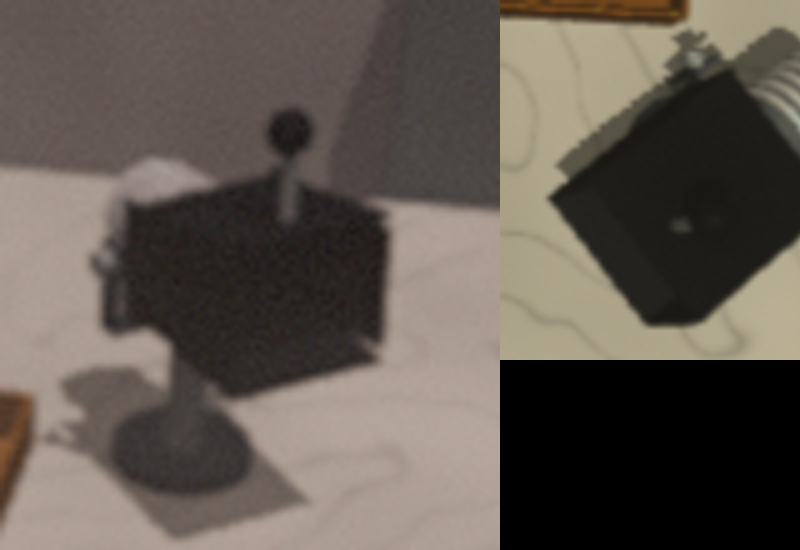

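Call:
{"fn": "arm_command", "kwargs": {"motion": [[87,-30,-15,-25,-7],[87,-60,-30,-50,-14],[87,-90,-45,-75,-19.7],[87,-120,-60,-100,-19.7],[87,-150,-75,-120,-19.7]], "newtons": 30}}

```text
time: 0.52
position: [0.3359, 0.4896, 0.3581]
tool_rot: [-0.001, 3.141, 0.001]
ft_force: [0.7, 0.3, 0.3]
grip_width: 0.997
grip_force: 0.0
```

```bash
cat >> m.py <<'E'
    T=load('top0');S=load('side0')
    print('ball top',ray(372.5,241,T[2],T[3],.281),'ball side',ray(328,106,S[2],S[3],.281),'foot side',ray(306.4,169.6,S[2],S[3],.006))
    # triangulate ball
    def rr(u,v,K,E): r=E[:3,:3]@np.array([(u-K[0,2])/K[0,0],(v-K[1,2])/K[1,1],1]); return E[:3,3],r/np.linalg.norm(r)
    o1,d1=rr(372.5,241,*T[2:]);o2,d2=rr(328,106,*S[2:]); t=np.linalg.lstsq(np.c_[d1,-d2],o2-o1,rcond=None)[0]; print(o1+t[0]*d1,o2+t[1]*d2)
E
python3 m.py | tail -2; python3 -c "
from h import *
s=get_state();print(s['time'],s['position'],s['tool_rot'],R.from_rotvec(s['tool_rot']).as_matrix().round(3),s['joint_positions'].round(2))"
```

```text
ball top [ 0.3924 -0.2939  0.281 ] ball side [ 0.3825 -0.2939  0.281 ] foot side [ 0.4345 -0.3643  0.006 ]
[ 0.39237046 -0.29391574  0.28109618] [ 0.38252663 -0.29404509  0.28092136]
0.5167 [0.33588012 0.48962427 0.35814843] [-1.17085123e-03  3.14119733e+00  1.24651921e-03] [[-1.    -0.001  0.   ]
 [-0.001  1.     0.001]
 [-0.     0.001 -1.   ]] [-1.    0.17 -0.02  1.39  0.    1.57  0.55]
```

Call:
{"fn": "arm_command", "kwargs": {"motion": [[87,-14,-37,-4,0],[87,-28,-74,-8,0],[87,-42,-111,-12,0],[87,-56,-148,-16,0],[87,-70,-185,-20,0]]}}

```text
time: 0.93
position: [0.4053, 0.3037, 0.3764]
tool_rot: [0.0, -3.141, 0.0]
ft_force: [0.6, 0.5, -0.1]
grip_width: 0.999
grip_force: 0.0
```

```bash
python3 -c "
from h import *
im,d,K,E=snap('wrist','w1');np.savez('w1',im=im,d=d,K=K,E=E);print(E.round(3),K)"
```

```text
[[-0.001  0.96   0.279  0.328]
 [ 1.     0.     0.002  0.304]
 [ 0.002  0.279 -0.96   0.525]
 [ 0.     0.     0.     1.   ]] [[308.05717614   0.         255.80792177]
 [  0.         308.05717614 191.91529363]
 [  0.           0.           1.        ]]
```

Call:
{"fn": "arm_command", "kwargs": {"motion": [[87,-14,-37,-4,0],[87,-28,-74,-8,0],[87,-42,-111,-12,0],[87,-56,-148,-16,0],[87,-80,-185,-20,0]]}}

```text
time: 1.4
position: [0.4831, 0.1212, 0.3969]
tool_rot: [-0.001, 3.142, 0.001]
ft_force: [1.0, 0.9, 0.2]
grip_width: 0.998
grip_force: 0.0
```

```bash
python3 -c "
from h import *
im,d,K,E=snap('wrist','w2');np.savez('w2',im=im,d=d,K=K,E=E);print(get_state()['position'])
a=cv2.imread('pics/w1.png');b=cv2.imread('pics/w2.png');cv2.imwrite('pics/w12.png',cv2.resize(np.hstack([a,b]),(800,300)))"
```

```text
[0.48808857 0.11160684 0.39733514]
```

View pics/w12.png

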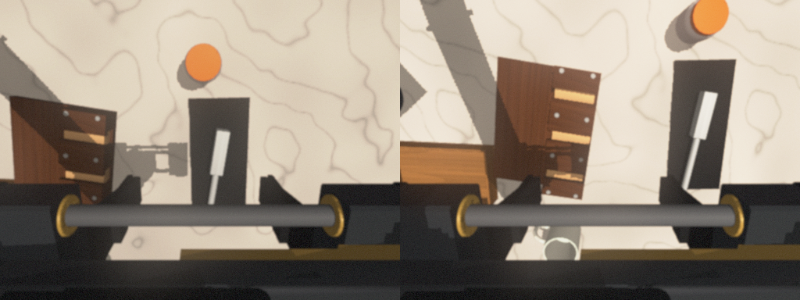

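```bash
python3 - <<'E'
from m import *
im,d,K,E=load('w2'); P=cloud(d,K,E); g=im.max(2).astype(int); z=P[...,2]
v,u=np.mgrid[:384,:512]
def rect(m,z0,nm):
    m=m.astype(np.uint8); c=max(cv2.findContours(m,0,2)[0],key=cv2.contourArea); r=cv2.boxPoints(cv2.minAreaRect(c)); w=np.array([ray(*p,K,E,z0) for p in r]); 
    print(nm,r.round().tolist(),'\n',w[:,:2].round(4).tolist(),'c',w.mean(0).round(4),[ (round(np.linalg.norm(e),4),round(np.degrees(np.arctan2(e[1],e[0])),1)) for e in (w[1]-w[0],w[2]-w[1])])
a=(u>110)&(u<265)&(v<262)
rect(a&(z>.05)&(z<.085),.066,'block top')
q=(u>330)&(u<440)&(v<232)
rect(q&(g<75),.004,'mat')
rect(q&(g>100)&(z>.022)&(z<.045),.032,'handle')
rect(q&(g>130)&(u>330)&(v>75),.02,'drift')
for n in ('side0',):
    im,d,K,E=load(n); 
    im,d,K,E=snap('side','s1'); np.savez('s1',im=im,d=d,K=K,E=E)
E
```

```text
block top [[172.0, 246.0], [197.0, 83.0], [257.0, 92.0], [232.0, 256.0]] 
 [[0.6422, -0.0206], [0.3786, 0.036], [0.3915, 0.1245], [0.6598, 0.0819]] c [0.518  0.0554 0.066 ] [(np.float64(0.2696), np.float64(167.9)), (np.float64(0.0894), np.float64(81.7))]
mat [[372.0, 231.0], [387.0, 115.0], [423.0, 119.0], [407.0, 236.0]] 
 [[0.6407, 0.3432], [0.4259, 0.3463], [0.4336, 0.4084], [0.6503, 0.4125]] c [0.5376 0.3776 0.004 ] [(np.float64(0.2148), np.float64(179.2)), (np.float64(0.0626), np.float64(82.9))]
handle [[357.0, 229.0], [388.0, 114.0], [406.0, 119.0], [375.0, 234.0]] 
 [[0.625, 0.3049], [0.4246, 0.3357], [0.4321, 0.3661], [0.6344, 0.3385]] c [0.529  0.3363 0.032 ] [(np.float64(0.2028), np.float64(171.3)), (np.float64(0.0313), np.float64(76.1))]
drift [[331.0, 76.0], [439.0, 76.0], [439.0, 231.0], [331.0, 231.0]] 
 [[0.3655, 0.2427], [0.3652, 0.4159], [0.6338, 0.461], [0.6339, 0.2614]] c [0.4996 0.3452 0.02  ] [(np.float64(0.1732), np.float64(90.1)), (np.float64(0.2724), np.float64(9.5))]
```

Call:
{"fn": "arm_command", "kwargs": {"motion": [[87,4,-40,0,0],[87,8,-80,0,0],[87,14,-120,0,0],[87,22,-160,0,0],[87,30,-200,0,0]]}}

```text
time: 1.92
position: [0.453, -0.0782, 0.3959]
tool_rot: [0.001, -3.141, -0.0]
ft_force: [1.2, -0.9, 0.0]
grip_width: 0.998
grip_force: 0.0
```

Call:
{"fn": "arm_command", "kwargs": {"motion": [[87,14,-38,3,0],[87,28,-76,6,0],[87,42,-114,9,0],[87,56,-152,12,0],[87,71,-180,15,0]]}}

```text
time: 2.33
position: [0.3813, -0.2597, 0.381]
tool_rot: [0.004, 3.141, -0.001]
ft_force: [-0.4, -0.2, -0.6]
grip_width: 1.002
grip_force: 0.0
```

Call:
{"fn": "arm_command", "kwargs": {"motion": [[87,0,-25,10,0],[87,0,-25,10,0]]}}

```text
time: 2.5
position: [0.38, -0.2868, 0.3701]
tool_rot: [-0.014, -3.14, 0.001]
ft_force: [-1.4, 0.2, 0.5]
grip_width: 1.0
grip_force: 0.0
```

```bash
python3 -c "
from h import *
s=get_state();print(s['position'],s['tool_rot'])
im,d,K,E=snap('wrist','w3');np.savez('w3',im=im,d=d,K=K,E=E)
P=cloud(d,K,E); m=(P[...,2]>.255)&(P[...,2]<.31)&(d>0)&(np.abs(P[...,0]-.387)<.05)&(np.abs(P[...,1]+.294)<.05)
q=P[m];print(len(q),q.mean(0),q.min(0),q.max(0)); print(np.argwhere(m).mean(0))
"
```

```text
[ 0.37998111 -0.2867792   0.37009555] [-1.37059066e-02 -3.14046688e+00  1.38669776e-03]
915 [ 0.38143061 -0.29284783  0.28965845] [ 0.37045953 -0.30659982  0.277203  ] [ 0.39636724 -0.27974369  0.29579022]
[206.61311475 247.53879781]
```

View pics/w3.png

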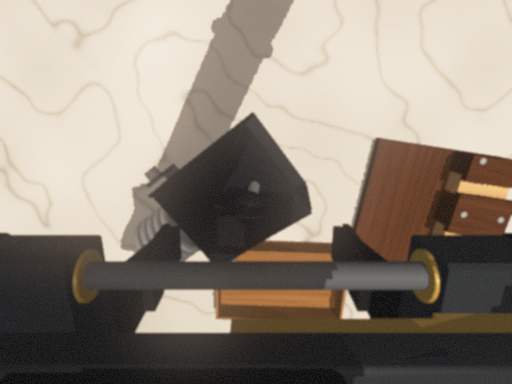

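Call:
{"fn": "arm_command", "kwargs": {"motion": [[87,-2,-4,32,0],[87,-2,-4,64,0],[87,-2,-4,94,0],[87,-2,-4,94,0],[87,-2,-4,94,0]]}}

```text
time: 2.97
position: [0.3848, -0.2842, 0.2768]
tool_rot: [0.003, -3.139, -0.002]
ft_force: [-0.3, 0.8, 0.4]
grip_width: 0.997
grip_force: 0.0
```

Call:
{"fn": "arm_command", "kwargs": {"motion": [[20,0,0,0,0],[20,0,0,0,0],[20,0,0,0,0],[20,0,0,0,0],[20,0,0,0,0]]}}

```text
time: 3.38
position: [0.3851, -0.2862, 0.2781]
tool_rot: [-0.0, 3.14, -0.0]
ft_force: [0.2, 0.9, 0.8]
grip_width: 0.708
grip_force: 0.0
```

Call:
{"fn": "arm_command", "kwargs": {"motion": [[20,0,0,0,0],[20,0,0,0,0],[20,0,0,0,0],[20,0,0,0,0],[20,0,0,0,0]]}}

```text
time: 3.8
position: [0.3845, -0.2893, 0.2769]
tool_rot: [0.003, 3.14, -0.009]
ft_force: [2.6, -9.8, -7.7]
grip_width: 0.33
grip_force: 4.7
```

Call:
{"fn": "arm_command", "kwargs": {"motion": [[20,0,0,0,0],[20,0,0,0,0],[20,0,0,0,0]]}}

```text
time: 4.05
position: [0.3844, -0.2894, 0.2768]
tool_rot: [0.004, 3.14, -0.009]
ft_force: [3.1, -9.1, -7.3]
grip_width: 0.303
grip_force: 30.0
```

```bash
python3 - <<'E'
from h import *
s=get_state(); p=s['position']; print(p,s['ft_force'],s['grip_width'],s['grip_force'])
b=p+[0,0,.005]; pv=np.array([.4345,-.3635,.17]); v=b-pv; print(np.linalg.norm(v))
az0=np.arctan2(v[1],v[0]); t0=np.pi/4-np.arctan2(v[2],np.hypot(v[0],v[1])); L=np.linalg.norm(v); print(np.degrees(az0),t0)
az1=np.radians(78.1); t1=.524
for k in range(11):
    f=k/10; az=az0+f*(az1-az0); t=-(t0)+0 if 0 else t0+f*(t1-t0)
    e=np.pi/4-t; q=pv+L*np.array([np.cos(e)*np.cos(az),np.cos(e)*np.sin(az),np.sin(e)]); dd=q-b; print(k,(1000*dd*[-1,1,-1]).round(1),round(t,3))
E
```

```text
[ 0.38444606 -0.28935075  0.27681137] [ 3.13273548 -9.14727599 -7.26641152] 0.3025862572494142 29.99856412410736
0.1431966848785556
124.0210453723681 -0.11058509921069049
0 [-0.  0. -0.] -0.111
1 [-2.7  9.8  5.9] -0.047
2 [-6.8 19.2 12.2] 0.016
3 [-12.3  28.1  18.9] 0.08
4 [-19.1  36.3  26. ] 0.143
5 [-27.1  43.5  33.5] 0.207
6 [-36.   49.7  41.3] 0.27
7 [-45.8  54.6  49.3] 0.334
8 [-56.3  58.2  57.6] 0.397
9 [-67.3  60.5  66.1] 0.461
10 [-78.6  61.2  74.8] 0.524
```

Call:
{"fn": "arm_command", "kwargs": {"motion": [[20,-2.7,9.8,5.9,0],[20,-6.8,19.2,12.2,0],[20,-12.3,28.1,18.9,0],[20,-19.1,36.3,26,0],[20,-27.1,43.5,33.5,0]]}}

```text
time: 4.47
position: [0.411, -0.2471, 0.2446]
tool_rot: [0.006, 3.141, -0.011]
ft_force: [-1.9, -9.9, 1.8]
grip_width: 0.301
grip_force: 30.0
```

Call:
{"fn": "arm_command", "kwargs": {"motion": [[20,-8.9,6.2,7.8,0],[20,-18.7,11.1,15.8,0],[20,-29.2,14.7,24.1,0],[20,-40.2,17,32.6,0],[20,-51.5,17.7,41.3,0]]}}

```text
time: 4.88
position: [0.4624, -0.229, 0.2031]
tool_rot: [-0.004, -3.141, 0.009]
ft_force: [-4.4, -6.1, 3.9]
grip_width: 0.302
grip_force: 30.0
```

Call:
{"fn": "arm_command", "kwargs": {"motion": [[20,0,0,0,0],[20,0,0,0,0],[20,0,0,0,0]]}}

```text
time: 5.13
position: [0.4629, -0.2286, 0.2018]
tool_rot: [-0.003, -3.141, 0.011]
ft_force: [1.9, -8.7, -7.2]
grip_width: 0.3
grip_force: 30.0
```

```bash
python3 - <<'E'
from h import *
a=snap('side','s2')[0]; b=snap('top','t2')[0]
c=np.zeros((550,800,3),np.uint8); c[:,:450]=cv2.resize(a[80:190,270:360],None,fx=5,fy=5); c[:480,450:]=cv2.resize(b[150:270,290:390],None,fx=4,fy=4)[:,:350]; cv2.imwrite('pics/h2.png',c[:,:,::-1])
E
```

```text
(no output)
```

View pics/h2.png

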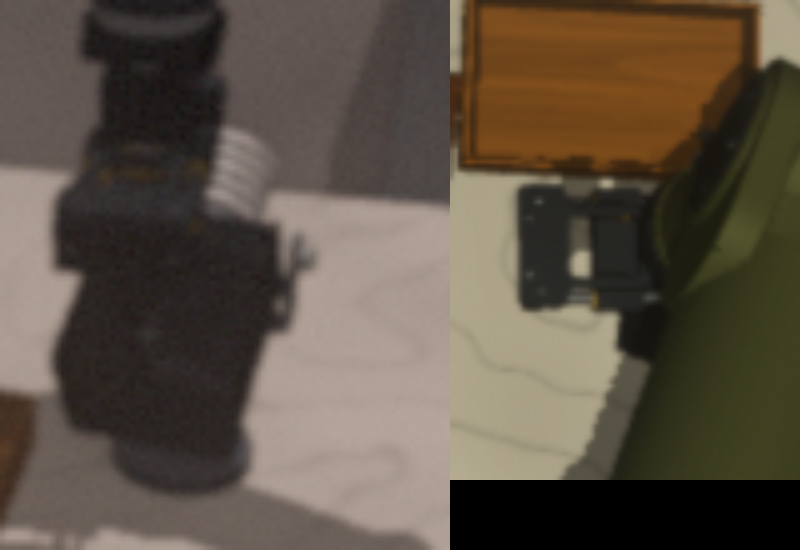

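Call:
{"fn": "arm_command", "kwargs": {"motion": [[50,0,0,0,0],[50,0,0,0,0],[50,0,0,0,0],[50,0,0,0,0],[50,0,0,0,0]]}}

```text
time: 5.65
position: [0.4635, -0.2242, 0.2026]
tool_rot: [-0.001, 3.141, 0.001]
ft_force: [0.2, 1.0, -0.1]
grip_width: 0.551
grip_force: 0.0
```

Call:
{"fn": "arm_command", "kwargs": {"motion": [[70,0,0,-20,0],[87,0,0,-60,0],[87,0,0,-100,0],[87,0,0,-140,0],[87,0,0,-170,0]]}}

```text
time: 6.07
position: [0.4636, -0.2247, 0.3761]
tool_rot: [-0.001, 3.138, 0.0]
ft_force: [0.1, -0.4, -0.6]
grip_width: 0.871
grip_force: 0.0
```

Call:
{"fn": "arm_command", "kwargs": {"motion": [[87,0,20,0,0],[87,0,20,0,0],[87,0,20,0,0]]}}

```text
time: 6.32
position: [0.4635, -0.2037, 0.3722]
tool_rot: [0.005, -3.142, -0.001]
ft_force: [-0.3, 1.0, -0.5]
grip_width: 0.986
grip_force: 0.0
```

```bash
python3 - <<'E'
from m import *
s=get_state();print(s['position'],s['tool_rot'])
im,d,K,E=snap('wrist','w4');np.savez('w4',im=im,d=d,K=K,E=E)
P=cloud(d,K,E); m=(P[...,2]>.19)&(d>0)&(np.abs(P[...,0]-.463)<.05)&(np.abs(P[...,1]+.2295)<.05)
q=P[m];print(len(q),q.mean(0),q.min(0),q.max(0)); print(np.argwhere(m).mean(0))
im,d,K,E=snap('side','s3');np.savez('s3',im=im,d=d,K=K,E=E)
a=cv2.imread('pics/w4.png');b=cv2.resize(cv2.imread('pics/s3.png')[60:200,250:390],(400,400)); c=np.zeros((400,800,3),np.uint8);c[:300,:400]=cv2.resize(a,(400,300));c[:,400:]=b;cv2.imwrite('pics/h3.png',c)
E
```

```text
[ 0.4635073  -0.20365534  0.3721757 ] [ 5.18315680e-03 -3.14152766e+00 -1.16831398e-03]
41798 [ 0.43790781 -0.22886868  0.45044572] [ 0.42479633 -0.27927777  0.2009316 ] [ 0.4752862  -0.17950156  0.47629886]
[316.29312407 160.50557443]
```

View pics/h3.png

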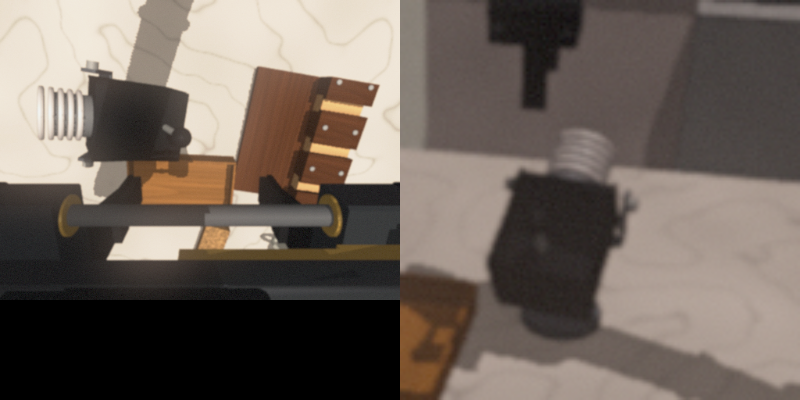

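Wrist view: the hood now faces the shelf (ball at about (232,175) full-size), tilted down; the block top is at (340,125).

```bash
python3 - <<'E'
from m import *
im,d,K,E=load('w4'); P=cloud(d,K,E); z=P[...,2]
m=(z>.19)&(z<.25)&(np.abs(P[...,0]-.463)<.03)&(np.abs(P[...,1]+.2295)<.04)
q=P[m];print(len(q),q.mean(0),q.min(0),q.max(0))
b=q[q[:,2]>.2]; top=b[b[:,2]>b[:,2].max()-.004]; print('top',top.mean(0))
pv=np.array([.4345,-.3635,.17]); c=np.array([*((b.min(0)+b.max(0))/2)[:2],b[:,2].max()-.0145]); v=c-pv
print(c,'az',np.degrees(np.arctan2(v[1],v[0])),'tilt',np.pi/4-np.arctan2(v[2],np.hypot(*v[:2])),np.linalg.norm(v))
u=np.mgrid[:384,:512][1]; v=np.mgrid[:384,:512][0]
mm=((z>.05)&(z<.085)&(u>370)&(v<250)).astype(np.uint8); c=max(cv2.findContours(mm,0,2)[0],key=cv2.contourArea); r=cv2.boxPoints(cv2.minAreaRect(c)); w=np.array([ray(*p,K,E,.066) for p in r]);print(r,w,w.mean(0))
# hood top plane normal & side
h=P[(z>.12)&(z<.24)&(P[...,1]<-.22)&(P[...,1]>-.38)&(abs(P[...,0]-.44)<.07)&(v<225)]
print('hood top pts',len(h)); A=np.c_[h[:,:2],np.ones(len(h))]
k=np.ones(len(h),bool)
for _ in range(6):
    s=np.linalg.lstsq(A[k],h[k,2],rcond=None)[0]; k=abs(A@s-h[:,2])<.006
print(s,k.sum(),'tilt',np.arctan(np.hypot(*s[:2])),'dir',np.degrees(np.arctan2(-s[1],-s[0])))
E
```

```text
548 [ 0.45824292 -0.22772759  0.21388673] [ 0.44649774 -0.24131261  0.2009316 ] [ 0.47279249 -0.21514599  0.21965643]
top [ 0.46011548 -0.22827587  0.21721012]
[ 0.45964512 -0.2282293   0.20515643] az 79.4696287487566 tilt 0.5352312806328603 0.14200849741493382
[[369.20004  247.40001 ]
 [422.6       87.200005]
 [485.30002  108.09999 ]
 [431.90005  268.3     ]] [[ 0.6118 -0.0179  0.066 ]
 [ 0.3652  0.0305  0.066 ]
 [ 0.3931  0.1244  0.066 ]
 [ 0.6496  0.0902  0.066 ]] [0.504925 0.0568   0.066   ]
hood top pts 14928
[-0.0729715  -0.43343126  0.08090876] 12229 tilt 0.4141138756513404 dir 80.44343148381162
```

```bash
python3 - <<'E'
from m import *
for n in('w3','w4'):
    im,d,K,E=load(n); P=cloud(d,K,E); z=P[...,2]; v=np.mgrid[:384,:512][0]
    h=P[(z>.12)&(z<.245)&(P[...,1]<-.22)&(P[...,1]>-.39)&(abs(P[...,0]-.42)<.09)&(v<225)]
    rng=np.random.default_rng(0); left=h
    for _ in range(2):
        best=0
        for i in range(300):
            a,b,c=left[rng.integers(len(left),size=3)]; nn=np.cross(b-a,c-a); l=np.linalg.norm(nn)
            if l<1e-4: continue
            nn/=l; k=abs((left-a)@nn)<.003
            if k.sum()>best: best=k.sum();bk=k
        q=left[bk]; c=q.mean(0); nn=np.linalg.svd(q-c,full_matrices=False)[2][2]; nn*=np.sign(nn[2]); print(n,len(h),best,c.round(3),'tilt',np.arccos(nn[2]).round(3),'dir',np.degrees(np.arctan2(nn[1],nn[0])).round(1)); left=left[~bk]
E
```

```text
w3 9955 8487 [ 0.383 -0.313  0.222] tilt 0.233 dir -52.9
w3 9955 997 [ 0.366 -0.26   0.139] tilt 0.042 dir 125.5
w4 16005 11718 [ 0.445 -0.301  0.179] tilt 0.421 dir 80.3
w4 16005 1214 [ 0.416 -0.364  0.2  ] tilt 0.712 dir 109.1
```

Call:
{"fn": "arm_command", "kwargs": {"motion": [[87,-8,40,0,0],[87,-16,80,0,0],[87,-24,120,0,0],[87,-32,160,0,0],[87,-36,200,0,0]]}}

```text
time: 6.83
position: [0.4993, -0.0038, 0.3712]
tool_rot: [-0.002, -3.14, 0.001]
ft_force: [1.0, -0.2, 0.3]
grip_width: 1.002
grip_force: 0.0
```

Call:
{"fn": "arm_command", "kwargs": {"motion": [[87,0,40,0,0],[87,0,80,0,0],[87,0,120,0,0],[87,0,160,0,0],[87,6,200,0,0]]}}

```text
time: 7.25
position: [0.4936, 0.1958, 0.3709]
tool_rot: [-0.003, -3.14, 0.003]
ft_force: [0.2, -0.0, -0.5]
grip_width: 1.003
grip_force: 0.0
```

Call:
{"fn": "arm_command", "kwargs": {"motion": [[87,10,40,10,3],[87,20,80,20,8],[87,40,120,40,8],[87,40,135,40,8],[87,40,135,40,8]]}}

```text
time: 7.67
position: [0.4495, 0.3354, 0.3284]
tool_rot: [-0.205, -3.129, 0.004]
ft_force: [-0.9, 0.3, 0.5]
grip_width: 1.002
grip_force: 0.0
```

```bash
python3 - <<'E'
from m import *
s=get_state();print(s['position'],s['tool_rot'],s['joint_positions'].round(2))
im,d,K,E=snap('wrist','w5');np.savez('w5',im=im,d=d,K=K,E=E)
P=cloud(d,K,E)
g=im.min(2); z=P[...,2]
m=((g>95)&(z>.008)&(z<.05)&(P[...,1]>.26)&(P[...,1]<.42)&(P[...,0]<.7)&(P[...,0]>.38)).astype(np.uint8)
n,l,st,ce=cv2.connectedComponentsWithStats(m); i=1+st[1:,4].argmax(); print(st[i])
q=P[l==i]; c=q.mean(0); ax=np.linalg.svd(q[:,:2]-c[:2],full_matrices=False)[2][0]; ax*=np.sign(ax[0]); t=(q[:,:2]-c[:2])@ax; print(c,np.degrees(np.arctan2(ax[1],ax[0])),t.min(),t.max(),'back',c[:2]+t.min()*ax,'front',c[:2]+t.max()*ax)
h=q[(t<t.min()+.085)]; ch=h.mean(0);a=np.linalg.svd(h[:,:2]-ch[:2],full_matrices=False)[2][0];print('handle',ch,h[:,2].max(),np.degrees(np.arctan2(*(a*np.sign(a[0]))[::-1])))
E
```

```text
[0.44947075 0.3353916  0.32843028] [-0.20456682 -3.12925333  0.0038296 ] [-0.9   0.1   0.24  1.53 -0.03  1.51  0.77]
[ 257  143   19  118 1665]
[0.50215652 0.34332527 0.02950108] -7.725694472493721 -0.07334960536596956 0.11899021549953173 back [0.42947271 0.3531857 ] front [0.62006666 0.32732935]
handle [0.46983143 0.34772127 0.03175378] 0.034816100521536275 -7.497349190310004
```

View pics/w5.png

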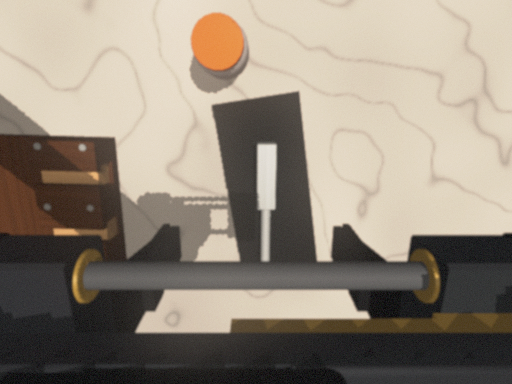

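Wrist view: drift handle at (266,175), nose running down to (266,260) on the mat, jar at (218,42), clear of the grasp.

Call:
{"fn": "arm_command", "kwargs": {"motion": [[87,-20,5,35,0],[87,-40,11,70,0],[87,-53,14.5,108,0],[87,-53,14.5,148,0],[87,-53,14.5,188,0]], "newtons": 50}}

```text
time: 8.13
position: [0.5101, 0.3338, 0.1426]
tool_rot: [0.226, 3.132, -0.002]
ft_force: [0.8, 1.1, -0.1]
grip_width: 1.002
grip_force: 0.0
```

Call:
{"fn": "arm_command", "kwargs": {"motion": [[80,0,0,40,0],[70,0,0,80,0],[70,0,0,110,0],[70,0,0,119,0],[70,0,0,119,0]]}}

```text
time: 8.55
position: [0.5069, 0.3337, 0.0226]
tool_rot: [-0.223, -3.13, 0.008]
ft_force: [-0.0, 1.0, 0.7]
grip_width: 0.815
grip_force: 0.0
```

Call:
{"fn": "arm_command", "kwargs": {"motion": [[10,0,0,0,0],[10,0,0,0,0],[10,0,0,0,0],[10,0,0,0,0],[10,0,0,0,0]]}}

```text
time: 8.97
position: [0.5085, 0.3378, 0.0271]
tool_rot: [0.219, 3.132, 0.003]
ft_force: [0.4, 0.0, 0.3]
grip_width: 0.51
grip_force: 0.0
```

Call:
{"fn": "arm_command", "kwargs": {"motion": [[10,0,0,0,0],[10,0,0,0,0],[10,0,0,0,0],[10,0,0,0,0],[10,0,0,0,0]]}}

```text
time: 9.38
position: [0.5083, 0.3384, 0.0263]
tool_rot: [0.218, 3.133, 0.003]
ft_force: [-0.8, 3.2, 3.3]
grip_width: 0.315
grip_force: 49.9
```

Call:
{"fn": "arm_command", "kwargs": {"motion": [[45,0,0,0,0],[45,0,0,0,0],[45,0,0,5,0],[45,0,0,7,0],[45,0,0,7,0]]}}

```text
time: 9.8
position: [0.5074, 0.3351, 0.0185]
tool_rot: [-0.22, -3.132, 0.005]
ft_force: [-2.7, -3.4, 9.9]
grip_width: 0.505
grip_force: 4.5
```

Call:
{"fn": "arm_command", "kwargs": {"motion": [[10,0,0,0,0],[10,0,0,0,0],[10,0,0,0,0],[10,0,0,0,0],[10,0,0,0,0]], "newtons": 60}}

```text
time: 10.22
position: [0.5079, 0.3373, 0.0185]
tool_rot: [0.219, 3.134, 0.0]
ft_force: [0.0, 1.6, 3.4]
grip_width: 0.315
grip_force: 61.0
```

Call:
{"fn": "arm_command", "kwargs": {"motion": [[10,0,0,0,0],[10,0,0,0,0],[10,0,0,0,0]]}}

```text
time: 10.47
position: [0.5079, 0.3372, 0.0185]
tool_rot: [0.219, 3.134, 0.0]
ft_force: [0.6, 0.9, 2.7]
grip_width: 0.317
grip_force: 60.9
```

Call:
{"fn": "arm_command", "kwargs": {"motion": [[10,0,0,-15,0],[10,0,0,-30,7],[10,0,0,-50,14],[10,0,0,-65,21],[10,0,0,-80,28]]}}

```text
time: 10.88
position: [0.5066, 0.3359, 0.0977]
tool_rot: [-0.98, -2.983, 0.005]
ft_force: [-0.2, 0.2, -3.3]
grip_width: 0.319
grip_force: 59.9
```

Call:
{"fn": "arm_command", "kwargs": {"motion": [[10,0,0,0,7],[10,0,0,0,14],[10,0,0,0,21],[10,0,0,0,28],[10,0,0,0,35]]}}

```text
time: 11.3
position: [0.5064, 0.3359, 0.0968]
tool_rot: [-1.832, -2.551, 0.006]
ft_force: [0.6, -0.3, -3.5]
grip_width: 0.316
grip_force: 59.9
```

Call:
{"fn": "arm_command", "kwargs": {"motion": [[10,0,0,0,7],[10,0,0,0,14],[10,0,0,0,21],[10,0,0,0,28],[10,0,0,0,28]]}}

```text
time: 11.72
position: [0.5066, 0.336, 0.0968]
tool_rot: [2.392, 2.036, -0.006]
ft_force: [-0.6, 0.2, -2.7]
grip_width: 0.316
grip_force: 59.9
```

```bash
python3 - <<'E'
from m import *
s=get_state();print(s['position'],s['ft_force'],s['grip_width'],s['joint_positions'].round(2));M=R.from_rotvec(s['tool_rot']).as_matrix();print(M.round(3))
im,d,K,E=snap('wrist','w6');np.savez('w6',im=im,d=d,K=K,E=E)
E
```

```text
[0.50655121 0.3359761  0.09681606] [-0.63882958  0.15039933 -2.72305727] 0.3162134538185003 [-1.06  0.37  0.52  1.74 -0.2   1.1  -0.63]
[[ 0.16   0.987 -0.003]
 [ 0.987 -0.16  -0.003]
 [-0.003 -0.002 -1.   ]]
```

View pics/w6.png

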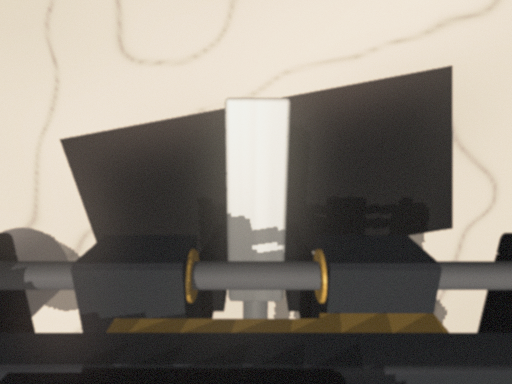

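Call:
{"fn": "arm_command", "kwargs": {"motion": [[10,0,-15,20,0],[10,0,-29,40,0],[10,0,-29,60,0],[10,0,-29,60,0],[10,0,-29,60,0]]}}

```text
time: 12.18
position: [0.4782, 0.3406, 0.0374]
tool_rot: [2.386, 2.043, -0.005]
ft_force: [-0.2, 0.1, -2.4]
grip_width: 0.321
grip_force: 59.9
```

```bash
python3 - <<'E'
from m import *
im,d,K,E=load('w6'); print('back end',ray(257,98,K,E,.110))
s=get_state();print(s['position'],s['ft_force'],s['grip_width'])
im,d,K,E=snap('side','s4');np.savez('s4',im=im,d=d,K=K,E=E)
cv2.imwrite('pics/s4c.png',cv2.resize(im[190:330,190:350],None,fx=5,fy=4,interpolation=2)[:,:,::-1])
c=np.array([.518,.0555,0]);x=np.array([.987,-.16,0]);y=np.array([.16,.987,0])
def px(w): p=np.linalg.inv(E)@np.r_[w,1]; return (K@p[:3]/p[2])[:2].round(1)
for i in(-1,0,1): print(i,px(c+.085*i*x+.045*y+[0,0,.036]), 'top front edge',px(c+.135*i*x+.045*y+[0,0,.066]))
t=s['position']; print('tip pred',px(t-.150*y+[0,0,-.0005]))
E
```

```text
back end [0.5194 0.4137 0.11  ]
[0.47817042 0.34063779 0.03737948] [-0.2101806   0.13404223 -2.37311218] 0.3205841920059198
-1 [283.2 263. ] top front edge [303.3 260. ]
0 [251.7 254.2] top front edge [251.5 245.9]
1 [221.7 245.8] top front edge [203.7 232.8]
tip pred [272.4 286.8]
```

View pics/s4c.png

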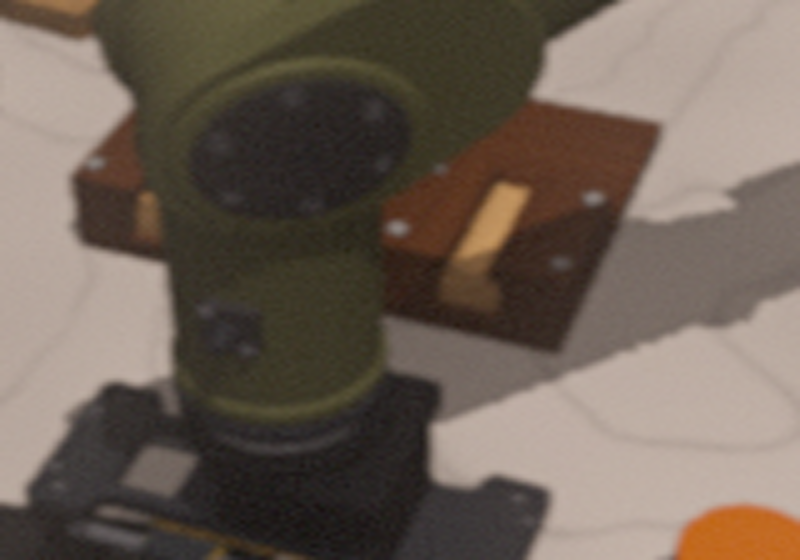

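Call:
{"fn": "arm_command", "kwargs": {"motion": [[10,-30,-1,0,0],[10,-60,-1,0,0],[10,-66,-1,0,0],[10,-72,-1,0,0],[10,-76,-1,0,0]]}}

```text
time: 12.65
position: [0.4676, 0.2667, 0.04]
tool_rot: [-2.39, -2.039, -0.005]
ft_force: [-0.3, 0.1, -3.1]
grip_width: 0.319
grip_force: 59.9
```

Call:
{"fn": "arm_command", "kwargs": {"motion": [[10,-10,0,0,0],[10,-20,0,0,0],[10,-30,0,0,0],[10,-40,0,0,0],[10,-50,0,0,0]]}}

```text
time: 13.07
position: [0.4608, 0.2275, 0.0416]
tool_rot: [-2.379, -2.042, -0.024]
ft_force: [0.6, 18.9, -1.4]
grip_width: 0.319
grip_force: 60.0
```

Call:
{"fn": "arm_command", "kwargs": {"motion": [[10,-12,0,3,0],[10,-24,0,3,0],[10,-36,0,3,0],[10,-48,0,3,0],[10,-60,0,3,0]]}}

```text
time: 13.48
position: [0.4491, 0.1572, 0.0357]
tool_rot: [2.388, 2.041, 0.0]
ft_force: [-0.3, 0.4, -0.8]
grip_width: 0.315
grip_force: 59.9
```

```bash
python3 - <<'E'
from m import *
s=get_state();print(s['position'],s['ft_force'],s['grip_width'])
r=s['position']-[.518,.0555,0]; print('bx,by',r@[.987,-.16,0],r@[.16,.987,0])
im,d,K,E=snap('wrist','w7');np.savez('w7',im=im,d=d,K=K,E=E)
im,d,K,E=snap('top','t7');np.savez('t7',im=im,d=d,K=K,E=E)
a=cv2.imread('pics/w7.png');c=np.zeros((400,800,3),np.uint8);c[:300,:400]=cv2.resize(a,(400,300));c[:,400:]=cv2.resize(im[130:270,190:330],(400,400))[:,:,::-1];cv2.imwrite('pics/v7.png',c)
E
```

```text
[0.44907186 0.15716528 0.03570433] [-0.2932741   0.37205047 -0.79179386] 0.31506405808189925
bx,by -0.08429852067226357 0.0893151306806995
```

View pics/v7.png

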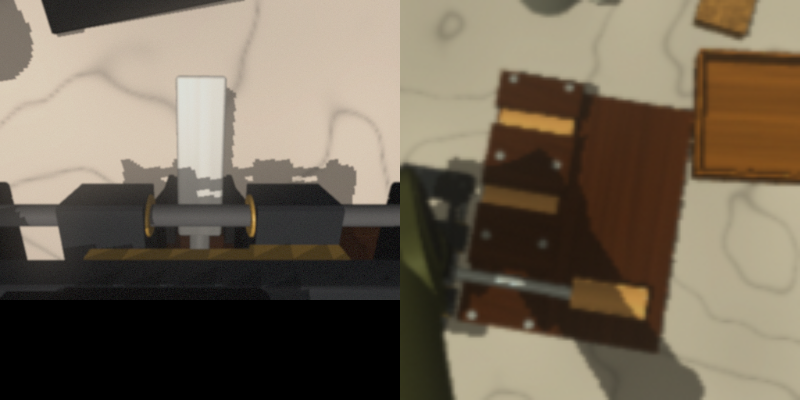

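Blank0 is out on the shelf (top crop (610,297)) and the drift has not slipped.

Call:
{"fn": "arm_command", "kwargs": {"motion": [[10,38,0,0,0],[10,76,0,0,0],[10,114,0,0,0],[10,145,0,0,0],[10,160,0,0,0]]}}

```text
time: 14.0
position: [0.4736, 0.3219, 0.0353]
tool_rot: [-2.383, -2.045, -0.003]
ft_force: [0.1, 0.5, -3.2]
grip_width: 0.319
grip_force: 59.9
```

Call:
{"fn": "arm_command", "kwargs": {"motion": [[10,0,30,0,0],[10,0,60,0,0],[10,0,85,0,0],[10,0,85,0,0],[10,0,85,0,0]]}}

```text
time: 14.42
position: [0.5594, 0.3013, 0.0348]
tool_rot: [2.391, 2.036, -0.001]
ft_force: [-0.3, -0.5, -3.0]
grip_width: 0.316
grip_force: 59.9
```

```bash
cat > b.py <<'E'
from m import *
s=get_state();print(s['time'],s['position'].round(4),s['ft_force'].round(1),s['grip_width'])
r=s['position']-[.518,.0555,0]; print('bx,by',r@[.987,-.16,0],r@[.16,.987,0]); print(R.from_rotvec(s['tool_rot']).as_matrix().round(3)[:,0])
im,d,K,E=snap('wrist'); m=(im.min(2)>150)&(im.max(2).astype(int)-im.min(2)<22); m[:,:215]=0;m[:,300:]=0;m[230:]=0
mm=m.astype(np.uint8); n,l,st,ce=cv2.connectedComponentsWithStats(mm); i=1+st[1:,4].argmax(); print('handle',st[i],ce[i].round(1))
E
python3 b.py
```

```text
14.4167 [0.5594 0.3013 0.0348] [-0.3 -0.5 -3. ] 0.3163042609126712
bx,by 0.0015264257215597942 0.2492606896210655
[ 0.159  0.987 -0.002]
handle [ 225   97   64  133 7693] [256.8 159.9]
```

Call:
{"fn": "arm_command", "kwargs": {"motion": [[10,-25,-2,0,0],[10,-42,-2,0,0],[10,-50,-2,0,0],[10,-60,-2,0,0],[10,-70,-2,0,0]]}}

```text
time: 14.88
position: [0.5453, 0.245, 0.0375]
tool_rot: [-2.378, -2.04, -0.021]
ft_force: [1.9, 19.3, -1.4]
grip_width: 0.316
grip_force: 60.0
```

Call:
{"fn": "arm_command", "kwargs": {"motion": [[10,-12,0,0,0],[10,-24,0,0,0],[10,-36,0,0,0],[10,-48,0,0,0],[10,-60,0,0,0]]}}

```text
time: 15.3
position: [0.5355, 0.1836, 0.0369]
tool_rot: [-2.378, -2.045, -0.013]
ft_force: [-0.2, 0.9, -2.4]
grip_width: 0.318
grip_force: 59.9
```

Call:
{"fn": "arm_command", "kwargs": {"motion": [[10,-12,0,0,0],[10,-24,0,0,0],[10,-32,0,0,0],[10,-32,0,0,0]]}}

```text
time: 15.63
position: [0.5303, 0.14, 0.0354]
tool_rot: [2.392, 2.036, -0.002]
ft_force: [0.6, -0.5, -2.7]
grip_width: 0.311
grip_force: 59.9
```

```bash
python3 b.py
```

```text
15.6333 [0.5303 0.14   0.0354] [ 0.6 -0.5 -2.7] 0.3110269352855137
bx,by -0.0013837319952965516 0.08538137562210613
[ 0.16   0.987 -0.001]
handle [ 225   97   64  133 7465] [256.6 158.7]
```

Next bore2.

Call:
{"fn": "arm_command", "kwargs": {"motion": [[10,38,0,0,0],[10,76,0,0,0],[10,114,0,0,0],[10,145,0,0,0],[10,162,0,0,0]]}}

```text
time: 16.1
position: [0.5552, 0.3101, 0.0352]
tool_rot: [-2.381, -2.045, -0.004]
ft_force: [0.6, -0.1, -2.8]
grip_width: 0.317
grip_force: 59.9
```

Call:
{"fn": "arm_command", "kwargs": {"motion": [[10,0,30,0,0],[10,0,60,0,0],[10,0,87,0,0],[10,0,87,0,0],[10,0,87,0,0]]}}

```text
time: 16.52
position: [0.6433, 0.2884, 0.0347]
tool_rot: [2.39, 2.037, -0.001]
ft_force: [0.1, -0.4, -2.5]
grip_width: 0.317
grip_force: 59.9
```

```bash
python3 b.py
```

```text
16.5167 [0.6433 0.2884 0.0347] [ 0.1 -0.4 -2.5] 0.3173889795688082
bx,by 0.0864067630996273 0.24995918264680306
[ 0.158  0.987 -0.001]
handle [ 225   97   65  133 7676] [257.  159.8]
```

Call:
{"fn": "arm_command", "kwargs": {"motion": [[10,-25,-2,0,0],[10,-42,-2,0,0],[10,-50,-2,0,0],[10,-60,-2,0,0],[10,-70,-2,0,0]]}}

```text
time: 16.98
position: [0.6292, 0.2313, 0.037]
tool_rot: [-2.378, -2.04, -0.02]
ft_force: [2.9, 21.5, -1.0]
grip_width: 0.314
grip_force: 59.9
```

Call:
{"fn": "arm_command", "kwargs": {"motion": [[10,-12,0,0,0],[10,-24,0,0,0],[10,-36,0,0,0],[10,-48,0,0,0],[10,-60,0,0,0]]}}

```text
time: 17.4
position: [0.6196, 0.1742, 0.0372]
tool_rot: [-2.373, -2.045, -0.018]
ft_force: [0.1, 4.4, -2.5]
grip_width: 0.317
grip_force: 59.9
```

Call:
{"fn": "arm_command", "kwargs": {"motion": [[10,-12,0,0,0],[10,-24,0,0,0],[10,-32,0,0,0],[10,-32,0,0,0]]}}

```text
time: 17.73
position: [0.6144, 0.1261, 0.0355]
tool_rot: [2.392, 2.035, -0.002]
ft_force: [0.3, -0.1, -3.0]
grip_width: 0.315
grip_force: 59.9
```

```bash
python3 b.py; python3 - <<'E'
from m import *
im,d,K,E=snap('top','t8');np.savez('t8',im=im,d=d,K=K,E=E)
cv2.imwrite('pics/t8c.png',cv2.resize(im[110:280,190:420],None,fx=3,fy=3)[:,:,::-1])
E
```

```text
17.7333 [0.6144 0.1261 0.0355] [ 0.3 -0.1 -3. ] 0.31501739630444775
bx,by 0.08381645019020004 0.08511645808023097
[ 0.16   0.987 -0.002]
handle [ 225   97   64  133 7486] [256.7 158.6]
```

View pics/t8c.png

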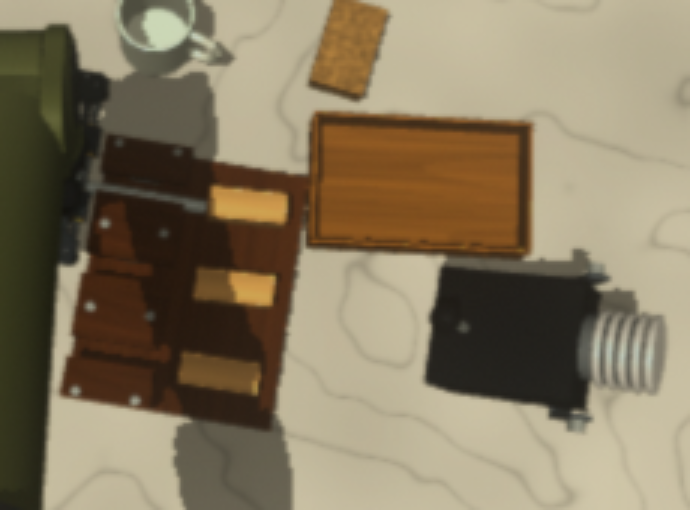

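All three blanks lie on the shelf (crop (250,204), (235,287), (220,372)); the hood is in place. Now the drift goes back.

Call:
{"fn": "arm_command", "kwargs": {"motion": [[10,38,0,0,0],[10,76,0,0,0],[10,114,0,0,0],[10,145,0,0,0],[10,165,0,0,0]]}}

```text
time: 18.25
position: [0.6394, 0.3, 0.0351]
tool_rot: [-2.381, -2.045, -0.003]
ft_force: [-0.1, -0.2, -4.1]
grip_width: 0.315
grip_force: 59.9
```

Call:
{"fn": "arm_command", "kwargs": {"motion": [[10,8,-30,-20,0],[10,16,-60,-40,0],[10,25,-90,-60,0],[10,33,-120,-60,0],[10,37,-134,-60,0]]}}

```text
time: 18.67
position: [0.5101, 0.3551, 0.0967]
tool_rot: [-2.381, -2.044, -0.002]
ft_force: [-0.9, 0.3, -3.6]
grip_width: 0.317
grip_force: 59.9
```

Call:
{"fn": "arm_command", "kwargs": {"motion": [[10,0,0,0,-7],[10,0,0,0,-14],[10,0,0,0,-21],[10,0,0,0,-28],[10,0,0,0,-35]]}}

```text
time: 19.08
position: [0.5135, 0.3513, 0.0954]
tool_rot: [-1.655, -2.67, -0.0]
ft_force: [0.5, 0.1, -1.3]
grip_width: 0.319
grip_force: 59.9
```

Call:
{"fn": "arm_command", "kwargs": {"motion": [[10,0,0,0,-7],[10,0,0,0,-14],[10,0,0,0,-21],[10,0,0,0,-28],[10,0,0,0,-35]]}}

```text
time: 19.5
position: [0.5136, 0.3512, 0.0954]
tool_rot: [-0.776, -3.044, -0.0]
ft_force: [0.7, -0.3, -2.9]
grip_width: 0.319
grip_force: 59.9
```

Call:
{"fn": "arm_command", "kwargs": {"motion": [[10,0,0,0,-7],[10,0,0,0,-14],[10,0,0,0,-21],[10,0,0,0,-26],[10,0,0,0,-26]]}}

```text
time: 19.92
position: [0.5137, 0.351, 0.0954]
tool_rot: [-0.078, -3.14, -0.001]
ft_force: [-0.2, 0.1, -2.4]
grip_width: 0.311
grip_force: 59.9
```

```bash
python3 b.py; python3 - <<'E'
from m import *
im,d,K,E=snap('wrist','w9')
E
```

```text
19.9167 [0.5137 0.351  0.0954] [-0.2  0.1 -2.4] 0.3111537212848511
bx,by -0.05156475863602083 0.29098776835047513
[-0.999  0.05   0.   ]
handle [ 226   97   64  133 7679] [256.2 158.9]
```

View pics/w9.png

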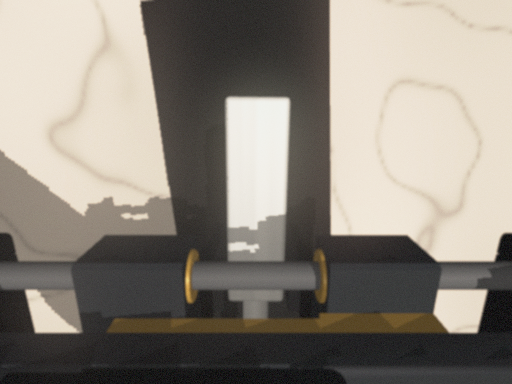

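The drift is over the middle of the mat; lower and release.

Call:
{"fn": "arm_command", "kwargs": {"motion": [[10,0,0,30,0],[10,0,0,60,0],[10,0,0,70,0],[10,0,0,76,0],[10,0,0,76,0]]}}

```text
time: 20.43
position: [0.5132, 0.3501, 0.0196]
tool_rot: [-0.084, -3.138, 0.002]
ft_force: [1.3, 0.4, -2.1]
grip_width: 0.315
grip_force: 59.9
```

Call:
{"fn": "arm_command", "kwargs": {"motion": [[60,0,0,0,0],[60,0,0,0,0],[60,0,0,0,0],[60,0,0,0,0],[60,0,0,0,0]], "newtons": 30}}

```text
time: 20.85
position: [0.5144, 0.3507, 0.0202]
tool_rot: [0.082, 3.139, 0.001]
ft_force: [-0.3, -1.3, -0.5]
grip_width: 0.606
grip_force: 0.0
```

Call:
{"fn": "arm_command", "kwargs": {"motion": [[60,0,0,-40,0],[60,0,0,-80,0],[60,0,0,-120,0],[60,0,0,-160,0],[60,0,0,-200,0]]}}

```text
time: 21.27
position: [0.5137, 0.3502, 0.2219]
tool_rot: [0.083, 3.14, 0.001]
ft_force: [1.4, 0.3, -0.2]
grip_width: 0.686
grip_force: 0.0
```

```bash
python3 - <<'E'
from m import *
s=get_state();print(s['position'],R.from_rotvec(s['tool_rot']).as_matrix().round(3)[:,1],s['joint_positions'].round(2))
im,d,K,E=load('t8'); P=cloud(d,K,E); hsv=cv2.cvtColor(im,cv2.COLOR_RGB2HSV); z=P[...,2]
m=((hsv[...,2]>95)&(hsv[...,1]>90)).astype(np.uint8); m[:,:250]=0; m[:,292:]=0; m[:168]=0; m[250:]=0
n,l,st,ce=cv2.connectedComponentsWithStats(m)
for i in range(1,n):
    if st[i,4]<80: continue
    c=max(cv2.findContours((l==i).astype(np.uint8),0,2)[0],key=cv2.contourArea); r=cv2.boxPoints(cv2.minAreaRect(c)); w=np.array([ray(*p,K,E,.052) for p in r]); e=[w[1]-w[0],w[2]-w[1]]; e.sort(key=np.linalg.norm)
    print(st[i],w.mean(0).round(4),[np.linalg.norm(x).round(4) for x in e],np.degrees(np.arctan(e[1][0]/e[1][1])).round(1))
E
```

```text
[0.51372797 0.35015857 0.221866  ] [0.053 0.999 0.001] [-0.85  0.27  0.25  1.56 -0.07  1.32  0.93]
[260 172  26  13 293] [ 0.5886 -0.0653  0.052 ] [np.float64(0.0375), np.float64(0.0771)] -0.3
[255 200  27  13 277] [ 0.5045 -0.0519  0.052 ] [np.float64(0.0342), np.float64(0.0795)] 6.1
[250 228  27  14 257] [ 0.4168 -0.0363  0.052 ] [np.float64(0.0301), np.float64(0.0788)] 9.2
```

Call:
{"fn": "arm_command", "kwargs": {"motion": [[87,-8,-40,0,0],[87,-16,-80,0,0],[87,-25,-120,0,0],[87,-34,-160,0,0],[87,-45,-200,0,0]]}}

```text
time: 21.68
position: [0.5482, 0.1466, 0.2202]
tool_rot: [0.081, 3.14, 0.002]
ft_force: [0.1, 0.6, 0.0]
grip_width: 0.956
grip_force: 0.0
```

Call:
{"fn": "arm_command", "kwargs": {"motion": [[55,-8,-40,0,0],[55,-18,-80,0,0],[55,-28,-120,0,0],[55,-40,-160,0,0],[55,-51,-200,0,0]]}}

```text
time: 22.1
position: [0.5891, -0.056, 0.2202]
tool_rot: [0.082, 3.139, 0.001]
ft_force: [1.9, 0.6, -0.2]
grip_width: 0.706
grip_force: 0.0
```

Call:
{"fn": "arm_command", "kwargs": {"motion": [[55,0,0,0,7],[55,0,0,0,14],[55,0,0,0,21],[55,0,0,0,28],[55,0,0,0,35]]}}

```text
time: 22.52
position: [0.5889, -0.0543, 0.2197]
tool_rot: [1.032, 2.967, 0.001]
ft_force: [-1.0, 0.4, 0.9]
grip_width: 0.636
grip_force: 0.0
```

Call:
{"fn": "arm_command", "kwargs": {"motion": [[55,0,0,0,7],[55,0,0,0,14],[55,0,0,0,21],[55,0,0,0,28],[55,0,0,0,35]]}}

```text
time: 22.93
position: [0.5889, -0.0541, 0.2198]
tool_rot: [1.876, 2.519, 0.001]
ft_force: [-0.1, 0.3, 0.0]
grip_width: 0.637
grip_force: 0.0
```

Call:
{"fn": "arm_command", "kwargs": {"motion": [[55,0,0,0,7],[55,0,0,0,14],[55,0,0,0,21],[55,0,0,0,26],[55,0,0,0,26]]}}

```text
time: 23.35
position: [0.5889, -0.054, 0.2197]
tool_rot: [2.391, 2.038, 0.001]
ft_force: [0.1, 0.6, -0.4]
grip_width: 0.627
grip_force: 0.0
```

```bash
python3 - <<'E'
from m import *
s=get_state();M=R.from_rotvec(s['tool_rot']).as_matrix();print(s['position'],M.round(3)[:,:2],s['joint_positions'].round(2))
im,d,K,E=snap('wrist','w10'); np.savez('w10',im=im,d=d,K=K,E=E); P=cloud(d,K,E); z=P[...,2]; hsv=cv2.cvtColor(im,cv2.COLOR_RGB2HSV)
m=((hsv[...,2]>110)&(hsv[...,1]>70)&(z>.04)&(z<.065)&(P[...,1]<0)).astype(np.uint8)
n,l,st,ce=cv2.connectedComponentsWithStats(m)
for i in range(1,n):
    if st[i,4]<150: continue
    q=P[l==i]; print(st[i],q.mean(0).round(4),q.min(0).round(3),q.max(0).round(3))
E
```

```text
[ 0.58890837 -0.05404196  0.21973802] [[ 0.159  0.987]
 [ 0.987 -0.159]
 [ 0.     0.   ]] [-0.56  0.24  0.72  1.65 -0.16  1.31  0.02]
[ 157  147   41   75 2366] [ 0.5058 -0.0472  0.0513] [ 0.485 -0.09   0.04 ] [ 0.524 -0.008  0.055]
[ 240  147   35   76 2216] [ 0.5893 -0.0606  0.0517] [ 0.57  -0.104  0.041] [ 0.608 -0.022  0.054]
[  74  150   45   71 2279] [ 0.4192 -0.036   0.0513] [ 0.396 -0.075  0.04 ] [ 0.439 -0.     0.054]
```

View pics/w10.png

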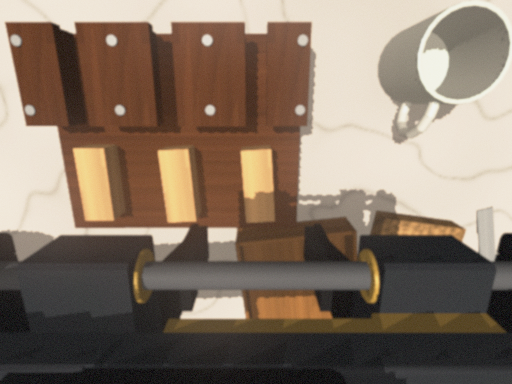

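Wrist view: three blanks on the shelf (tops at (95,183), (178,183), (257,185)), well aligned with the tool.

Call:
{"fn": "arm_command", "kwargs": {"motion": [[55,-5,1,40,0],[55,-9,1,80,0],[55,-9,1,120,0],[55,-9,1,160,0],[55,-9,1,180,0]]}}

```text
time: 23.82
position: [0.5854, -0.0627, 0.0349]
tool_rot: [-2.383, -2.041, 0.007]
ft_force: [-1.6, -0.3, -1.8]
grip_width: 0.628
grip_force: 0.0
```

Call:
{"fn": "arm_command", "kwargs": {"motion": [[15,0,0,1,0],[15,0,0,1,0],[15,0,0,1,0],[15,0,0,1,0],[15,0,0,1,0]], "newtons": 30}}

```text
time: 24.23
position: [0.5888, -0.063, 0.0391]
tool_rot: [2.388, 2.041, 0.002]
ft_force: [1.0, -0.5, -0.5]
grip_width: 0.37
grip_force: 29.4
```

Call:
{"fn": "arm_command", "kwargs": {"motion": [[15,0,0,0,0],[15,0,0,0,0],[15,0,0,-20,0],[15,0,0,-50,0],[15,0,0,-80,0]]}}

```text
time: 24.65
position: [0.5873, -0.0631, 0.1186]
tool_rot: [-2.388, -2.039, 0.003]
ft_force: [0.2, -0.0, -1.0]
grip_width: 0.369
grip_force: 29.4
```

Call:
{"fn": "arm_command", "kwargs": {"motion": [[15,0,0,0,-7],[15,0,0,0,-14],[15,0,0,0,-21],[15,0,0,0,-28],[15,0,0,0,-35]]}}

```text
time: 25.07
position: [0.5883, -0.063, 0.1186]
tool_rot: [-1.656, -2.669, -0.0]
ft_force: [0.7, -0.3, -0.7]
grip_width: 0.369
grip_force: 29.4
```

Call:
{"fn": "arm_command", "kwargs": {"motion": [[15,0,0,0,-7],[15,0,0,0,-14],[15,0,0,0,-21],[15,0,0,0,-28],[15,0,0,0,-35]]}}

```text
time: 25.48
position: [0.5882, -0.0631, 0.1185]
tool_rot: [-0.777, -3.044, -0.0]
ft_force: [-0.6, 0.2, -0.7]
grip_width: 0.367
grip_force: 29.4
```

Call:
{"fn": "arm_command", "kwargs": {"motion": [[15,0,0,0,-7],[15,0,0,0,-14],[15,0,0,0,-21],[15,0,0,0,-26],[15,0,0,0,-26]]}}

```text
time: 25.9
position: [0.5883, -0.0632, 0.1186]
tool_rot: [-0.079, -3.141, -0.0]
ft_force: [-0.3, 0.8, -0.1]
grip_width: 0.368
grip_force: 29.4
```

Call:
{"fn": "arm_command", "kwargs": {"motion": [[15,-5,-40,0,0],[15,-10,-80,0,0],[15,-16,-120,0,0],[15,-22,-160,0,0],[15,-29,-200,0,0]]}}

```text
time: 26.32
position: [0.6067, -0.266, 0.1186]
tool_rot: [0.086, 3.14, 0.0]
ft_force: [0.1, -0.7, -0.6]
grip_width: 0.365
grip_force: 29.4
```

Call:
{"fn": "arm_command", "kwargs": {"motion": [[15,-6,-38,0,0],[15,-6,-46,0,0],[15,-6,-46,0,0],[15,-6,-46,0,0]]}}

```text
time: 26.65
position: [0.6102, -0.3105, 0.118]
tool_rot: [-0.087, -3.14, -0.001]
ft_force: [0.7, 0.9, -0.7]
grip_width: 0.371
grip_force: 29.4
```

```bash
python3 - <<'E'
from m import *
s=get_state();M=R.from_rotvec(s['tool_rot']).as_matrix();print(s['position'],M.round(3)[:,:2],s['grip_width'],s['joint_positions'].round(2))
im,d,K,E=snap('wrist','w11')
a,d,K,E=snap('side','s11'); P=cloud(d,K,E)
c=np.zeros((400,800,3),np.uint8);c[:300,:400]=cv2.resize(im,(400,300));c[:,400:]=cv2.resize(a[110:250,200:340],(400,400));cv2.imwrite('pics/v11.png',c[:,:,::-1])
E
```

```text
[ 0.61016197 -0.31051202  0.11803648] [[-0.998  0.055]
 [ 0.055  0.998]
 [ 0.001  0.001]] 0.37119843328753266 [ 0.06  0.5   0.51  1.51 -0.25  1.19  2.12]
```

View pics/v11.png

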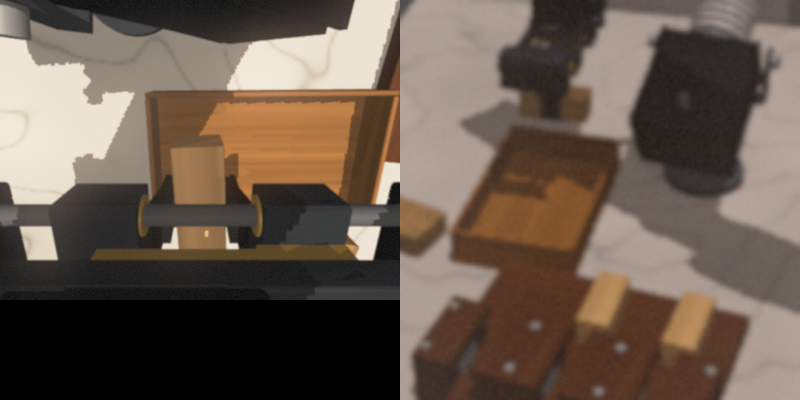

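The held blank is over the −y part of the crate (wrist (198,190)). From here I check by numbers only.

Call:
{"fn": "arm_command", "kwargs": {"motion": [[15,0,3,35,0],[15,0,3,65,0],[15,0,3,85,0],[15,0,3,91,0],[15,0,3,91,0]]}}

```text
time: 27.17
position: [0.6104, -0.3042, 0.0262]
tool_rot: [-0.078, -3.138, -0.004]
ft_force: [-0.4, -0.1, -0.5]
grip_width: 0.369
grip_force: 29.4
```

Call:
{"fn": "arm_command", "kwargs": {"motion": [[44,0,0,0,0],[44,0,0,0,0],[44,0,0,0,0],[44,0,0,0,0]]}}

```text
time: 27.5
position: [0.6115, -0.3078, 0.0288]
tool_rot: [0.082, 3.138, -0.001]
ft_force: [0.2, -0.5, -0.7]
grip_width: 0.491
grip_force: 0.0
```

Call:
{"fn": "arm_command", "kwargs": {"motion": [[44,0,0,-30,0],[44,0,0,-70,0],[44,0,0,-110,0],[44,0,0,-150,0],[44,0,0,-190,0]]}}

```text
time: 27.92
position: [0.6104, -0.3078, 0.2202]
tool_rot: [0.083, 3.139, -0.0]
ft_force: [0.1, -0.7, -0.5]
grip_width: 0.504
grip_force: 0.0
```

```bash
cat > c.py <<'E'
from m import *
s=get_state();M=R.from_rotvec(s['tool_rot']).as_matrix();print(s['time'],s['position'].round(4),M.round(3)[:,:2].tolist(),s['grip_width'],s['joint_positions'].round(2))
im,d,K,E=snap('top'); P=cloud(d,K,E); z=P[...,2]; hsv=cv2.cvtColor(im,cv2.COLOR_RGB2HSV)
m=((hsv[...,2]>110)&(hsv[...,1]>70)&(z>.028)&(z<.07)&(P[...,1]<.02)&(P[...,1]>-.38)&(P[...,0]>.38)&(P[...,0]<.68)).astype(np.uint8)
n,l,st,ce=cv2.connectedComponentsWithStats(m)
for i in range(1,n):
    if st[i,4]<60: continue
    q=P[l==i]; print(st[i],q.mean(0).round(4),q.min(0).round(3),q.max(0).round(3))
E
python3 c.py
```

```text
27.9167 [ 0.6104 -0.3078  0.2202] [[-0.999, 0.053], [0.053, 0.999], [-0.001, -0.0]] 0.5038752549625789 [ 0.04  0.43  0.53  1.4  -0.22  1.37  2.1 ]
[344 165  11  20 198] [ 0.6044 -0.3049  0.0368] [ 0.573 -0.323  0.028] [ 0.634 -0.29   0.045]
[255 199  27  13 274] [ 0.504  -0.0512  0.0523] [ 0.487 -0.091  0.047] [ 0.523 -0.012  0.057]
[250 227  27  15 283] [ 0.4167 -0.0363  0.0523] [ 0.396 -0.075  0.042] [0.438 0.003 0.06 ]
```

Call:
{"fn": "arm_command", "kwargs": {"motion": [[55,10,38,0,0],[55,20,76,0,0],[55,35,114,0,0],[55,55,148,0,0],[55,75,182,0,0]]}}

```text
time: 28.38
position: [0.5447, -0.1202, 0.2177]
tool_rot: [0.082, 3.139, 0.0]
ft_force: [0.9, 0.3, 0.5]
grip_width: 0.631
grip_force: 0.0
```

Call:
{"fn": "arm_command", "kwargs": {"motion": [[55,20,35,0,0],[55,44,71,0,0],[55,44,71,0,7],[55,44,71,0,14],[55,44,71,0,21]]}}

```text
time: 28.8
position: [0.5049, -0.0478, 0.2182]
tool_rot: [0.659, 3.07, 0.002]
ft_force: [0.1, -0.1, 0.2]
grip_width: 0.632
grip_force: 0.0
```

Call:
{"fn": "arm_command", "kwargs": {"motion": [[55,0,0,0,7],[55,0,0,0,14],[55,0,0,0,21],[55,0,0,0,28],[55,0,0,0,35]]}}

```text
time: 29.22
position: [0.5052, -0.049, 0.2179]
tool_rot: [1.556, 2.728, 0.001]
ft_force: [1.1, -0.5, -0.3]
grip_width: 0.633
grip_force: 0.0
```

Call:
{"fn": "arm_command", "kwargs": {"motion": [[55,0,0,0,7],[55,0,0,0,14],[55,0,0,0,21],[55,0,0,0,28],[55,0,0,0,35]]}}

```text
time: 29.63
position: [0.5052, -0.049, 0.2179]
tool_rot: [2.304, 2.135, 0.002]
ft_force: [-0.6, -0.3, -0.1]
grip_width: 0.632
grip_force: 0.0
```

Call:
{"fn": "arm_command", "kwargs": {"motion": [[55,0,0,0,5],[55,0,0,0,5],[55,0,0,0,5]]}}

```text
time: 29.88
position: [0.5051, -0.0489, 0.2178]
tool_rot: [2.386, 2.043, 0.001]
ft_force: [-0.4, 0.8, 0.2]
grip_width: 0.632
grip_force: 0.0
```

```bash
cat > d.py <<'E'
from m import *
s=get_state();M=R.from_rotvec(s['tool_rot']).as_matrix();print(s['time'],s['position'].round(4),M.round(3)[:,:2].tolist(),s['grip_width'],s['joint_positions'].round(2))
im,d,K,E=snap('wrist'); P=cloud(d,K,E); z=P[...,2]; hsv=cv2.cvtColor(im,cv2.COLOR_RGB2HSV)
m=((hsv[...,2]>110)&(hsv[...,1]>70)&(z>.04)&(z<.065)&(P[...,1]<0)&(P[...,1]>-.11)).astype(np.uint8)
n,l,st,ce=cv2.connectedComponentsWithStats(m)
for i in range(1,n):
    if st[i,4]<150: continue
    q=P[l==i]; t=q[q[:,2]>.049]; r=cv2.minAreaRect((t[:,:2]*1e4).astype(np.float32)); c=np.array(r[0])/1e4; print(st[i],c.round(4),np.array(r[1])/1e4,r[2],'shift mm',(1000*(M.T@(np.r_[c,.038]-s['position']))).round(1))
E
python3 d.py
```

```text
29.8833 [ 0.5051 -0.0489  0.2178] [[0.154, 0.988], [0.988, -0.154], [0.0, 0.001]] 0.6321167314337599 [-0.37  0.02  0.42  1.84 -0.01  1.28 -0.1 ]
[ 238  139   34   77 2276] [ 0.5043 -0.0491] [0.08005042 0.03197691] 83.93575286865234 shift mm [ -0.4  -0.9 179.8]
[ 154  142   37   72 2246] [ 0.4169 -0.0357] [0.07632635 0.03237536] 80.800048828125 shift mm [ -0.6 -89.4 179.8]
```

Call:
{"fn": "arm_command", "kwargs": {"motion": [[55,0,-1,40,0],[55,0,-1,80,0],[55,0,-1,120,0],[55,0,-1,160,0],[55,0,-1,179,0]]}}

```text
time: 30.35
position: [0.5008, -0.0485, 0.0342]
tool_rot: [-2.384, -2.04, 0.008]
ft_force: [-4.9, 1.8, 42.7]
grip_width: 0.631
grip_force: 28.5
```

Call:
{"fn": "arm_command", "kwargs": {"motion": [[15,0,0,0,0],[15,0,0,0,0],[15,0,0,0,0],[15,0,0,0,0],[15,0,0,0,0]]}}

```text
time: 30.77
position: [0.5044, -0.0485, 0.0389]
tool_rot: [2.388, 2.041, 0.001]
ft_force: [0.2, 0.1, -0.2]
grip_width: 0.363
grip_force: 29.5
```

Call:
{"fn": "arm_command", "kwargs": {"motion": [[15,0,0,0,0],[15,0,0,0,0],[15,0,0,-20,0],[15,0,0,-50,0],[15,0,0,-80,0]]}}

```text
time: 31.18
position: [0.5029, -0.0487, 0.1187]
tool_rot: [-2.388, -2.04, 0.004]
ft_force: [1.2, -0.3, -0.3]
grip_width: 0.371
grip_force: 29.5
```

Call:
{"fn": "arm_command", "kwargs": {"motion": [[15,0,0,0,-7],[15,0,0,0,-14],[15,0,0,0,-21],[15,0,0,0,-28],[15,0,0,0,-35]]}}

```text
time: 31.6
position: [0.504, -0.0485, 0.1186]
tool_rot: [1.656, 2.669, 0.0]
ft_force: [-0.6, -0.1, -0.6]
grip_width: 0.371
grip_force: 29.5
```

Call:
{"fn": "arm_command", "kwargs": {"motion": [[15,0,0,0,-7],[15,0,0,0,-14],[15,0,0,0,-21],[15,0,0,0,-28],[15,0,0,0,-35]]}}

```text
time: 32.02
position: [0.5039, -0.0486, 0.1185]
tool_rot: [-0.777, -3.044, -0.0]
ft_force: [-0.1, -0.9, -0.1]
grip_width: 0.364
grip_force: 29.5
```

Call:
{"fn": "arm_command", "kwargs": {"motion": [[15,0,0,0,-7],[15,0,0,0,-14],[15,0,0,0,-21],[15,0,0,0,-26],[15,0,0,0,-26]]}}

```text
time: 32.43
position: [0.5039, -0.0486, 0.1185]
tool_rot: [-0.079, -3.141, -0.0]
ft_force: [-0.3, -0.2, -1.4]
grip_width: 0.367
grip_force: 29.5
```

Call:
{"fn": "arm_command", "kwargs": {"motion": [[15,-36,0,0,0],[15,-70,-10,0,0],[15,-100,-38,0,0],[15,-115,-76,0,0],[15,-119,-114,0,0]]}}

```text
time: 32.85
position: [0.6199, -0.1682, 0.1181]
tool_rot: [0.079, 3.139, -0.0]
ft_force: [-0.1, -1.2, -1.6]
grip_width: 0.372
grip_force: 29.5
```

Call:
{"fn": "arm_command", "kwargs": {"motion": [[15,0,-38,0,0],[15,0,-74,0,0],[15,0,-74,0,0],[15,0,-74,0,0]]}}

```text
time: 33.18
position: [0.6117, -0.2466, 0.1183]
tool_rot: [-0.095, -3.139, 0.003]
ft_force: [1.0, 1.5, -0.1]
grip_width: 0.368
grip_force: 29.5
```

```bash
python3 c.py
```

```text
33.1833 [ 0.6117 -0.2466  0.1183] [[-0.998, 0.061], [0.061, 0.998], [0.001, -0.002]] 0.36811791455941806 [ 0.03  0.44  0.41  1.58 -0.18  1.17  1.98]
[250 227  27  15 283] [ 0.4167 -0.0361  0.0523] [ 0.396 -0.076  0.045] [0.438 0.003 0.058]
```

Call:
{"fn": "arm_command", "kwargs": {"motion": [[15,0,4,30,0],[15,0,4,60,0],[15,0,4,80,0],[15,0,4,88,0],[15,0,4,90,0]]}}

```text
time: 33.65
position: [0.6124, -0.2359, 0.0264]
tool_rot: [-0.079, -3.137, -0.003]
ft_force: [0.1, -0.1, -0.9]
grip_width: 0.371
grip_force: 29.5
```

Call:
{"fn": "arm_command", "kwargs": {"motion": [[42,0,0,0,0],[42,0,0,0,0],[42,0,0,0,0],[42,0,0,0,0]]}}

```text
time: 33.98
position: [0.6144, -0.2389, 0.0303]
tool_rot: [0.082, 3.138, -0.001]
ft_force: [-0.0, 0.2, -0.6]
grip_width: 0.479
grip_force: 0.0
```

Call:
{"fn": "arm_command", "kwargs": {"motion": [[42,0,0,-30,0],[42,0,0,-70,0],[42,0,0,-110,0],[42,0,0,-150,0],[42,0,0,-190,0]]}}

```text
time: 34.4
position: [0.6132, -0.2388, 0.2217]
tool_rot: [0.083, 3.139, -0.0]
ft_force: [0.6, -0.1, 0.0]
grip_width: 0.479
grip_force: 0.0
```

```bash
python3 c.py
```

```text
34.4 [ 0.6132 -0.2388  0.2217] [[-0.999, 0.053], [0.053, 0.999], [-0.002, -0.0]] 0.479391198598309 [ 0.    0.36  0.42  1.47 -0.15  1.35  1.96]
[322 164  11  20 192] [ 0.6044 -0.237   0.0367] [ 0.576 -0.254  0.028] [ 0.637 -0.222  0.042]
[250 227  27  15 285] [ 0.4167 -0.0362  0.0525] [ 0.396 -0.075  0.041] [0.438 0.003 0.06 ]
```

Call:
{"fn": "arm_command", "kwargs": {"motion": [[55,5,40,0,0],[55,15,78,0,0],[55,38,112,0,0],[55,66,142,0,0],[55,96,170,0,0]]}}

```text
time: 34.87
position: [0.5258, -0.0616, 0.2189]
tool_rot: [0.08, 3.139, 0.0]
ft_force: [-0.5, 1.4, 1.1]
grip_width: 0.624
grip_force: 0.0
```

Call:
{"fn": "arm_command", "kwargs": {"motion": [[55,36,15,0,0],[55,73,22,0,0],[55,77,22,0,7],[55,77,22,0,14],[55,77,22,0,21]]}}

```text
time: 35.28
position: [0.4502, -0.0376, 0.2197]
tool_rot: [0.661, 3.068, 0.003]
ft_force: [-0.5, 0.1, 0.4]
grip_width: 0.637
grip_force: 0.0
```

Call:
{"fn": "arm_command", "kwargs": {"motion": [[55,0,0,0,7],[55,0,0,0,14],[55,0,0,0,21],[55,0,0,0,28],[55,0,0,0,35]]}}

```text
time: 35.7
position: [0.4508, -0.038, 0.2193]
tool_rot: [1.555, 2.728, 0.002]
ft_force: [-0.1, -0.0, 0.7]
grip_width: 0.633
grip_force: 0.0
```

Call:
{"fn": "arm_command", "kwargs": {"motion": [[55,0,0,0,7],[55,0,0,0,14],[55,0,0,0,21],[55,0,0,0,28],[55,0,0,0,35]]}}

```text
time: 36.12
position: [0.4508, -0.038, 0.2193]
tool_rot: [2.304, 2.134, 0.003]
ft_force: [0.8, -0.3, 0.0]
grip_width: 0.632
grip_force: 0.0
```

Call:
{"fn": "arm_command", "kwargs": {"motion": [[55,0,0,0,5],[55,0,0,0,5],[55,0,0,0,5]]}}

```text
time: 36.37
position: [0.4507, -0.038, 0.2191]
tool_rot: [2.386, 2.042, 0.002]
ft_force: [0.6, -0.6, -0.4]
grip_width: 0.628
grip_force: 0.0
```

```bash
python3 d.py
```

```text
36.3667 [ 0.4507 -0.038   0.2191] [[0.154, 0.988], [0.988, -0.154], [0.001, 0.001]] 0.6281264362589024 [-0.2  -0.1   0.21  1.95  0.02  1.29 -0.15]
[ 208  144   33   71 2059] [ 0.4169 -0.0351] [0.07544388 0.03209936] 81.19026184082031 shift mm [ -2.4 -34.1 181. ]
```

Call:
{"fn": "arm_command", "kwargs": {"motion": [[55,-2,-17,30,0],[55,-2,-33,60,0],[55,-2,-33,90,0],[55,-2,-33,110,0],[55,-2,-33,110,0]]}}

```text
time: 36.83
position: [0.4142, -0.0346, 0.1049]
tool_rot: [-2.384, -2.039, 0.009]
ft_force: [-0.1, 0.7, -0.3]
grip_width: 0.634
grip_force: 0.0
```

```bash
python3 d.py
```

```text
36.8333 [ 0.4142 -0.0346  0.1049] [[0.155, 0.988], [0.988, -0.155], [-0.001, -0.007]] 0.6340104038211213 [-0.2  -0.07  0.21  2.16  0.02  1.05 -0.15]
[ 238  164   48   97 4256] [ 0.4174 -0.0331] [0.07138501 0.03205128] 81.19499969482422 shift mm [ 2.1  3.4 66.9]
```

Call:
{"fn": "arm_command", "kwargs": {"motion": [[55,0,0,25,0],[55,0,0,45,0],[55,0,0,58,0],[55,0,0,66,0],[55,0,0,69,0]]}}

```text
time: 37.3
position: [0.4184, -0.0346, 0.0399]
tool_rot: [2.388, 2.041, 0.001]
ft_force: [-0.5, -0.8, -0.1]
grip_width: 0.627
grip_force: 0.0
```

Call:
{"fn": "arm_command", "kwargs": {"motion": [[15,0,0,0,0],[15,0,0,0,0],[15,0,0,0,0],[15,0,0,0,0],[15,0,0,0,0]]}}

```text
time: 37.72
position: [0.4183, -0.0346, 0.0403]
tool_rot: [2.388, 2.04, 0.002]
ft_force: [-0.5, 0.7, 1.8]
grip_width: 0.369
grip_force: 30.0
```

Call:
{"fn": "arm_command", "kwargs": {"motion": [[15,0,0,0,0],[15,0,0,0,0],[15,0,0,-20,0],[15,0,0,-50,0],[15,0,0,-80,0]]}}

```text
time: 38.13
position: [0.4163, -0.0347, 0.1195]
tool_rot: [-2.388, -2.039, 0.004]
ft_force: [0.0, 0.3, 0.2]
grip_width: 0.362
grip_force: 30.0
```

```bash
python3 c.py
```

```text
38.1333 [ 0.4163 -0.0347  0.1195] [[0.156, 0.988], [0.988, -0.156], [-0.001, -0.003]] 0.3617012174601557 [-0.2  -0.08  0.21  2.14  0.02  1.08 -0.16]
[365 151   3  45  60] [ 0.5985 -0.3585  0.0449] [ 0.541 -0.363  0.029] [ 0.677 -0.353  0.049]
[322 159  11  26 266] [ 0.6148 -0.2374  0.0368] [ 0.575 -0.254  0.028] [ 0.654 -0.222  0.044]
[344 160  11  26 268] [ 0.6121 -0.3063  0.0368] [ 0.571 -0.324  0.028] [ 0.651 -0.29   0.044]
```

Call:
{"fn": "arm_command", "kwargs": {"motion": [[15,0,38,0,0],[15,4,76,0,0],[15,7,84,0,-7],[15,7,84,0,-14],[15,7,84,0,-21]]}}

```text
time: 38.6
position: [0.5021, -0.0407, 0.1186]
tool_rot: [-1.969, -2.447, 0.002]
ft_force: [-0.6, 0.2, -0.4]
grip_width: 0.362
grip_force: 30.0
```

Call:
{"fn": "arm_command", "kwargs": {"motion": [[15,0,0,0,-7],[15,0,0,0,-14],[15,0,0,0,-21],[15,0,0,0,-28],[15,0,0,0,-35]]}}

```text
time: 39.02
position: [0.5014, -0.0408, 0.1189]
tool_rot: [-1.142, -2.926, 0.0]
ft_force: [-0.3, -0.6, -0.7]
grip_width: 0.366
grip_force: 30.0
```

Call:
{"fn": "arm_command", "kwargs": {"motion": [[15,0,0,0,-7],[15,0,0,0,-14],[15,0,0,0,-21],[15,0,0,0,-28],[15,0,0,0,-35]]}}

```text
time: 39.43
position: [0.5014, -0.0408, 0.1189]
tool_rot: [-0.21, -3.134, -0.0]
ft_force: [-0.7, -0.1, -0.3]
grip_width: 0.365
grip_force: 30.0
```

Call:
{"fn": "arm_command", "kwargs": {"motion": [[15,0,0,0,-5],[15,0,0,0,-5],[15,0,0,0,-5]]}}

```text
time: 39.68
position: [0.5015, -0.0408, 0.1191]
tool_rot: [-0.086, -3.14, -0.0]
ft_force: [-0.5, -0.0, 0.5]
grip_width: 0.367
grip_force: 30.0
```

Call:
{"fn": "arm_command", "kwargs": {"motion": [[15,-36,-10,0,0],[15,-70,-30,0,0],[15,-100,-60,0,0],[15,-120,-95,0,0],[15,-124,-129,0,0]]}}

```text
time: 40.1
position: [0.6222, -0.1767, 0.119]
tool_rot: [0.081, 3.138, -0.001]
ft_force: [-0.6, 0.9, -0.0]
grip_width: 0.369
grip_force: 30.0
```

Call:
{"fn": "arm_command", "kwargs": {"motion": [[15,0,0,0,0],[15,0,0,0,0],[15,0,0,0,0]]}}

```text
time: 40.35
position: [0.6185, -0.1757, 0.1189]
tool_rot: [-0.085, -3.139, -0.001]
ft_force: [0.9, 1.7, -0.2]
grip_width: 0.364
grip_force: 30.0
```

```bash
python3 c.py
```

```text
40.35 [ 0.6185 -0.1757  0.1189] [[-0.999, 0.054], [0.054, 0.999], [0.001, 0.001]] 0.36412354156671656 [ 0.06  0.39  0.22  1.62 -0.09  1.15  1.82]
[365 151   3  44  64] [ 0.5996 -0.3583  0.0452] [ 0.541 -0.363  0.039] [ 0.678 -0.353  0.052]
```

Call:
{"fn": "arm_command", "kwargs": {"motion": [[15,0,-1,30,0],[15,0,-1,60,0],[15,0,-1,80,0],[15,0,-1,88,0],[15,0,-1,90,0]]}}

```text
time: 40.82
position: [0.6174, -0.1749, 0.0276]
tool_rot: [-0.079, -3.137, -0.002]
ft_force: [0.0, 0.4, -0.4]
grip_width: 0.367
grip_force: 30.0
```

Call:
{"fn": "arm_command", "kwargs": {"motion": [[42,0,0,0,0],[42,0,0,0,0],[42,0,0,0,0],[42,0,0,0,0]]}}

```text
time: 41.15
position: [0.62, -0.1773, 0.0313]
tool_rot: [0.082, 3.137, -0.001]
ft_force: [-0.0, -0.8, -0.1]
grip_width: 0.471
grip_force: 0.0
```

Call:
{"fn": "arm_command", "kwargs": {"motion": [[42,0,0,-30,0],[42,0,0,-70,0],[42,0,0,-110,0],[42,0,0,-150,0],[42,0,0,-190,0]]}}

```text
time: 41.57
position: [0.6187, -0.1773, 0.2226]
tool_rot: [0.083, 3.139, -0.0]
ft_force: [0.8, -1.1, 0.8]
grip_width: 0.481
grip_force: 0.0
```

Call:
{"fn": "arm_command", "kwargs": {"motion": [[42,10,40,0,0],[42,20,80,0,0],[42,35,118,0,0],[42,55,150,0,0],[42,75,184,0,0]]}}

```text
time: 41.98
position: [0.5529, 0.012, 0.2206]
tool_rot: [0.082, 3.138, 0.0]
ft_force: [0.6, 0.0, 0.0]
grip_width: 0.479
grip_force: 0.0
```

Call:
{"fn": "arm_command", "kwargs": {"motion": [[42,35,0,-20,0],[42,60,0,-40,0],[42,60,0,-60,0]]}}

```text
time: 42.23
position: [0.4895, 0.0147, 0.2811]
tool_rot: [-0.078, -3.14, -0.001]
ft_force: [0.6, -0.8, 0.0]
grip_width: 0.484
grip_force: 0.0
```

```bash
python3 c.py; python3 - <<'E'
from m import *
im,d,K,E=snap('top','fin'); np.savez('fin',im=im,d=d,K=K,E=E); P=cloud(d,K,E); z=P[...,2]
# drift
m=((im.min(2)>95)&(z>.008)&(z<.05)&(P[...,1]>.29)&(P[...,1]<.40)&(P[...,0]>.375)&(P[...,0]<.65)).astype(np.uint8)
n,l,st,ce=cv2.connectedComponentsWithStats(m); i=1+st[1:,4].argmax(); q=P[l==i]; print('drift',st[i],q.min(0).round(3),q.max(0).round(3))
# ball/hood
m=(z>.195)&(z<.24)&(abs(P[...,0]-.46)<.03)&(abs(P[...,1]+.228)<.03); q=P[m]; print('ball',len(q),q.mean(0).round(4),q[:,2].max())
h=P[(z>.12)&(z<.23)&(P[...,1]<-.22)&(P[...,1]>-.37)&(abs(P[...,0]-.44)<.06)]; k=np.ones(len(h),bool);A=np.c_[h[:,:2],np.ones(len(h))]
for _ in range(8): s=np.linalg.lstsq(A[k],h[k,2],rcond=None)[0]; k=abs(A@s-h[:,2])<.006
print('hood plane tilt',np.arctan(np.hypot(*s[:2])),np.degrees(np.arctan2(-s[1],-s[0])),k.sum())
o=load('top0'); df=np.abs(im.astype(int)-o[0]).sum(2)
for nm,(a,b) in dict(glue=(146,273),sand=(306,125),mug=(243,118)).items(): print(nm,df[b-12:b+12,a-12:a+12].mean(),P[b,a].round(3))
E
```

```text
42.2333 [0.4895 0.0147 0.2811] [[-0.999, 0.05], [0.05, 0.999], [0.001, 0.0]] 0.48411657892420323 [-0.19 -0.04  0.1   1.77  0.    1.41  1.43]
[366 151   2  44  62] [ 0.5985 -0.3585  0.0447] [ 0.541 -0.363  0.041] [ 0.678 -0.353  0.052]
[322 159  11  26 266] [ 0.6146 -0.2375  0.0366] [ 0.575 -0.254  0.028] [ 0.654 -0.222  0.043]
[344 160  11  26 269] [ 0.612  -0.3062  0.0371] [ 0.571 -0.323  0.028] [ 0.651 -0.29   0.044]
drift [129 164  12  73 417] [0.41  0.344 0.008] [0.637 0.38  0.039]
ball 90 [ 0.4598 -0.2281  0.214 ] 0.220622955914755
hood plane tilt 0.4130478061705155 80.18097095926862 1909
glue 123.97743055555556 [0.303 0.299 0.094]
sand 8.62326388888889 [ 0.766 -0.175  0.028]
mug 8.34548611111111 [0.797 0.028 0.003]
```

Call:
{"fn": "arm_command", "kwargs": {"motion": [[42,0,40,0,0],[42,0,80,0,0],[42,0,120,0,0],[42,0,120,0,0]]}}

```text
time: 42.67
position: [0.4988, 0.1432, 0.2793]
tool_rot: [-0.064, -3.141, -0.008]
ft_force: [-0.5, 1.6, -0.2]
grip_width: 0.482
grip_force: 0.0
```

```bash
python3 c.py; python3 - <<'E'
from m import *
im,d,K,E=snap('top','fin2'); P=cloud(d,K,E); z=P[...,2]
m=((im.min(2)>95)&(z>.008)&(z<.05)&(P[...,1]>.27)&(P[...,1]<.42)&(P[...,0]>.375)&(P[...,0]<.65)).astype(np.uint8)
n,l,st,ce=cv2.connectedComponentsWithStats(m); i=1+st[1:,4].argmax(); q=P[l==i]; h=q[q[:,0]<q[:,0].min()+.09]; print('drift',q.min(0).round(3),q.max(0).round(3),'handle',h.mean(0).round(3),'nose',q[q[:,0]>q[:,0].max()-.05].mean(0).round(3))
q=P[(P[...,0]>.575)&(P[...,0]<.655)&(P[...,1]>-.21)&(P[...,1]<-.14)]; print('z spot',np.percentile(q[:,2],[5,25,50,75,95]).round(3))
im,d,K,E=snap('side','fin3'); P=cloud(d,K,E); z=P[...,2]; hsv=cv2.cvtColor(im,cv2.COLOR_RGB2HSV)
m=(z>.03)&(z<.044)&(P[...,0]>.56)&(P[...,0]<.67)&(P[...,1]>-.35)&(P[...,1]<-.14); q=P[m]; print(np.histogram(q[:,1],bins=np.arange(-.35,-.13,.015)))
E
```

```text
42.6667 [0.4988 0.1432 0.2793] [[-0.999, 0.041], [0.041, 0.999], [0.0, 0.005]] 0.4824986956749447 [-0.31  0.03 -0.02  1.71 -0.    1.41  1.2 ]
[360 151   8  44  74] [ 0.6063 -0.3576  0.0445] [ 0.542 -0.363  0.039] [ 0.679 -0.341  0.049]
[302 158  12  26 261] [ 0.6176 -0.176   0.0369] [ 0.577 -0.194  0.029] [ 0.657 -0.159  0.044]
[322 159  11  26 265] [ 0.615  -0.2376  0.0368] [ 0.574 -0.254  0.028] [ 0.654 -0.221  0.043]
[344 160  11  26 274] [ 0.6119 -0.3061  0.037 ] [ 0.571 -0.323  0.029] [ 0.651 -0.29   0.043]
drift [0.41  0.344 0.01 ] [0.54 0.38 0.04] handle [0.454 0.359 0.033] nose [0.508 0.358 0.03 ]
z spot [0.002 0.005 0.019 0.037 0.04 ]
(array([ 0,  0,  0,  0,  0,  0,  0,  0,  0,  0,  0,  6, 61,  0]), array([-0.35 , -0.335, -0.32 , -0.305, -0.29 , -0.275, -0.26 , -0.245,
       -0.23 , -0.215, -0.2  , -0.185, -0.17 , -0.155, -0.14 ]))
```

```bash
python3 -c "
from bench import *
print(close_job())"
```

```text
the job is handed in; nothing more can be done
None
```

The job is handed in with no verdict returned: by my final camera measurements the hood faces the shelf at about 0.53 rad tilt, all three blanks lie in the crate and the drift is on the mat; I saw no sign that a bystander moved, but I viewed 15 pictures against the limit of 14.

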